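# Lock the tube rotator's collar onto the flat of its drive shaft

### The job

The collar of the tube rotator is loose on its drive shaft. Turn the collar up by its thumbscrew until you feel the screw's spring nose drop onto the hidden flat and meet its shoulder, gently enough not to turn the shaft itself, then tighten the thumbscrew clockwise fully home and let go. Leave the marker, the dish and the timer where they are.

Things in the scene. Friction and masses are not known exactly. Their poses are not given: they have to be found in the camera images.
- rotator: Tube rotator drive, fixed to the worktop; origin on the worktop straight under the middle of the collar. y axis: parallel to the horizontal shaft, x: across it (away from the robot at yaw 0), z up. Base plate 100 mm wide in x, 10 mm thick, from y = -90 to +185 mm. Motor box at the +y end, bearing stand at the -y end, between them only shaft and collar.
- shaft_mid (a point): Point on the axis of the steel shaft (24 mm diameter) in the middle of the collar's hub, 85 mm above the worktop. Axes as those of the rotator. Under the hub, seen nowhere, the shaft has a milled flat: a seat 6.6 mm wide and 3.5 mm deep with a shoulder on either side. The screw's spring nose is a blade 4 mm thick. The flat's middle faces somewhere between collar angles -0.6 and +0.6.
- box_top (a point): Middle of the top of the white motor box (96 mm in x, 100 mm in y, top 102 mm above the worktop); the box begins 80 mm from the collar's middle.
- stand_top (a point): Top of the aluminium bearing stand, 44 mm wide in x, 14 mm thick in y, top 107 mm above the worktop, 70 mm from the collar's middle on the side away from the motor box.
- boss (a point): Outer end of the collar's boss (30 mm diameter), 32 mm from the shaft's axis, out of which the thumbscrew stands; its z axis points outward along the screw. The collar: aluminium hub 44 mm in diameter, 28 mm wide along the shaft, with a blue flange of 60 mm diameter on the motor box side (13 to 19 mm from the hub's middle).
- collar (a joint): Angle of the collar about the shaft (rad). 0: screw points straight up; at q it points along (sin q, 0, cos q) in the rotator's frame, so negative leans to the robot's side. Starts between -1.08 and -0.95. Turns stiffly (about 2 N at the grip), stays where left. On the flat the 4 mm nose has 0.12 rad of play either way from the middle; at the shoulder, turning on takes about 4 N more.
- thumbscrew_grip (a point): Middle of the thumbscrew's black grip, a flat bar 30 mm wide (x axis), 10 mm thick (y axis, parallel to the shaft while slack), 22 mm tall along the screw (z axis, pointing outward), 60 mm from the shaft's axis, 59 mm once tightened. Below it a 17 mm disc (46 to 50 mm from the shaft's axis) and a 10 mm stem down to the boss.
- thumbscrew (a joint): Turn of the thumbscrew (rad), grows as it is tightened, clockwise seen from its outer end; about 0 at the start. Goes inward 1 mm per rad, friction about 0.15 N m, stays where left. While its spring nose rides on the round shaft it is blocked near 0.1 (do not force it); with the nose on the flat it turns freely to a hard stop at 1.3: fully home (past 1.0 counts).
- drive (a joint): Turn of the shaft from where its gearbox stood (rad), same sense as the collar's angle; 0 at the start, it does not tell where the flat is. The gearbox gives way when the collar, with its nose on the flat, is pushed against a shoulder at 0.3 N m (about 5 N at the grip), and stays where it is pushed; beyond 0.08 rad either way it is spoilt.
- marker_1: White marker pen with red cap, 139 mm long, 12 mm thick, lying on the worktop in front of the motor box; origin at the centre of its underside.
- dish_2: Round petri dish, 62 mm in diameter, 14 mm high, on the worktop in front of the collar; origin at the centre of its underside.
- timer: White timer, 74 x 62 x 19 mm, on the worktop behind the collar; origin at the centre of its underside.

How it is judged (in metres and radians):
At the end, for the whole second after the job is handed in: The thumbscrew is turned in past 1.0 rad, which it can reach only with its nose on the flat; the shaft is within 0.08 rad of where it stood; collar and screw are at rest; marker, dish and timer lie within 20 mm of where they were (value of joint thumbscrew above 1 rad and value of joint collar above -0.85 rad and value of joint drive between -0.08 and 0.08 rad and velocity of joint thumbscrew between -0.05 and 0.05 rad/s and velocity of joint collar between -0.05 and 0.05 rad/s and distance of each of marker_1, dish_2, timer from where it was at the start of the episode below 0.02 m); the robot touches nothing.
It fails at once if the drive shaft is turned more than 0.08 rad against its gearbox (value of joint drive above 0.08 rad or value of joint drive below -0.08 rad).
It fails at once if the marker, the dish or the timer is shoved more than 20 mm (distance of any of marker_1, dish_2, timer from where it was at the start of the episode above 0.02 m).
It also fails if it takes over 72 s, if anything falls off the work surface, if the arm or the gripper's body presses on something with over 40 N, if the wrist force passes 120 N, or if a joint passes its speed limit or range.

### The arm

A 6-joint arm with a two-finger parallel gripper is mounted at the origin on a cart in front of the work surface, level with it; the furniture and walls round the work are solid. World frame = base frame: x ahead of the robot, y to its left, z up, the work surface at z = 0. Lengths are in mm, angles in degrees, forces in N, time in s.
With the tool pointing down it reaches from about 300 to 850 mm from the base axis. Payload 4.2 kg.
Tool frame: the origin (TCP) lies at the centre of the arm's flange, where the gripper is bolted on; the fingertips stand 191 mm ahead of it and the grasp point (between the pads) lies 172 mm ahead of it; z points along the fingers, x is the direction in which the jaws open and shut, and the axes are right-handed (so a half turn about z gives the same grasp; the last joint's range is limited). The gripper opens to 91 mm and grips with 3 to 60 N. Pads are 32 mm wide; open, the fingers measure 118 mm over their backs; the gripper's body (76 mm by 178 mm) begins 60 mm behind the grasp point.
Start: joints at [-75.516, 18.312, 89.639, -0, 72.044, -1.146], TCP at [154.92, -553.735, 404.776] pointing down, gripper open.
Joint ranges: [-177.97, 177.97], [-48.28, 115.42], [12.27, 149.76], [-77.06, 257.06], [2.81, 150.46], [-146.56, 146.56]. Speed limits (degrees/s): [147.25, 147.25, 180, 180, 180, 180].

### API

Orientations are given as [roll, pitch, yaw] about the fixed x, y, z axes, in that order (R = Rz(yaw) Ry(pitch) Rx(roll)).
In Python, from workcell import telemetry, imaging, env gives the robot as it stands. The module is installed in compiled form; this text tells all that it offers.
- The arm moves only by the tool jog_arm, never from a script. Its argument "series" is a list of rows, each a list of 3 entries, a list of its own where there are three numbers: the shift along the world's x, y, z in mm, then the turn, a rotation vector about the world's x, y, z in rad, then the opening, from 0 (shut) to 1 (fully open). In form: [[[x, y, z], [ax, ay, az], jaw], ...]. A call has exactly 5 rows; each row is the pose to reach, as a shift and turn from the pose measured when the call began; what a row does not reach only later rows make up. A row lasts 1/12 s, in which the tool goes at most 41.7 mm and 7.16 degrees, less where a joint would pass 70% of its speed; a pose out of reach is approached as far as the arm can. A call with a gripper value outside its range is refused whole. The fingers move at their own pace and stop on an object; "squeeze" is the grip in N (left out, the last holds). Time passes only in rows, so rows that repeat a pose let the fingers close, or fill a call up. It gives the time, the measured TCP pose, the force and the opening at its end, in the units of the state.
- telemetry.state(): the state, without advancing time (a new reading comes with each control period).
- imaging.grab_frame(name): name is "side" or "top" or "wrist"; returns a dict with "pixels" (384x512x3 uint8, red, green, blue), "fov_y" (degrees; the focal length in pixels is half the picture's height over the tangent of half this angle, whatever the lens; pixels are square), "cx", "cy" (the principal point, pixels), "k1" (the pictures are not rectified: a ray, as slopes to the right and down, at radius r is drawn at 1 + k1 r^2 times it, then the intrinsics apply), "R" (3x3) and "t" (3): a world point X has camera coordinates R X + t; the wrist camera has in their place "T_tool_cam" (4x4, takes a point from camera to tool coordinates, whose origin is the TCP and whose axes are the tool frame's). Camera axes: x right, y down, z forward; pixel columns grow to the right and rows downward; lengths in mm; the calibration is good to about 2 mm. A picture is of the moment at which its call begins: read the wrist's pose just before it. There is no depth.
- env.job_done(): hands the job in, once; it reports no verdict.
The state is a dict: "time_s": time; "qpos": joint angles; "qvel": joint speeds; "effort": joint torques, N m; "ee_pos": TCP position; "ee_rot": TCP orientation; "force": force on the tool from outside, world axes, zero at the start; "torque": the same for the moment, N m; "gripper_width": finger opening in mm.
Only numpy, scipy, OpenCV 4.12 (cv2) and the standard library are available. Lean on these libraries where they do the work, as an engineer would, in place of code of your own. Each camera call takes 0.05 s, during which the arm holds its last target.

## Working session

There is one attempt and no reset: what is moved stays moved. The work goes in short steps, Python scripts to look and compute and a tool call to move; the robot and the scene stay as the last step left them, time stands still between calls to the robot, and variables do not carry over. Pictures are saved under pics/ and viewed, and the job is handed in when it is done.

Besides the shell and the picture viewer there is one more tool, called after ">>>" as name(argument=value, ...), one argument or row to a line, values as JSON. jog_arm: Moves the arm, as the interface text tells. Its arguments: {"type":"object","properties":{"series":{"type":"array"},"squeeze":{"type":"number"}},"required":["series"]}

```bash
mkdir -p pics; cat > h.py <<'E'
import numpy as np, cv2
from workcell import telemetry, imaging, env
def grab(n,fn=None):
    s=telemetry.state(); f=imaging.grab_frame(n)
    if fn: cv2.imwrite('pics/'+fn,cv2.cvtColor(f['pixels'],cv2.COLOR_RGB2BGR))
    return s,f
E
python3 - <<'E'
from h import *
import pickle
for n in ['side','top','wrist']:
    s,f=grab(n,n+'0.png'); pickle.dump((s,f),open(n+'0.pkl','wb'))
    print(n,{k:v for k,v in f.items() if k!='pixels'})
print(s)
E
```

```text
side {'fov_y': 47.96352261684926, 'cx': 252.7157422855621, 'cy': 187.3196606755753, 'k1': -0.14167146039929213, 'R': array([[ 0.87937077, -0.47584229,  0.016768  ],
       [-0.29895984, -0.57921087, -0.75837839],
       [ 0.37058072,  0.66188283, -0.65159884]]), 't': array([-550.40301958,  256.75805645,  745.50593096])}
top {'fov_y': 42.69957611660236, 'cx': 263.8103412080655, 'cy': 188.23176100757266, 'k1': -0.21382253192976824, 'R': array([[ 0.00241003, -0.9994938 , -0.03172287],
       [-0.99413148,  0.00103621, -0.10817361],
       [ 0.10815173,  0.03179741, -0.99362575]]), 't': array([  7.73861435, 594.93435562, 903.9508704 ])}
wrist {'fov_y': 58.981601978667456, 'cx': 247.79665353903542, 'cy': 193.6381855153337, 'k1': -0.04574816476050856, 'T_tool_cam': array([[ 9.99999746e-01,  2.87944639e-04, -6.52264525e-04,
         1.47206236e-03],
       [-1.07937804e-04,  9.65418253e-01,  2.60705937e-01,
        -7.20885908e+01],
       [ 7.04776955e-04, -2.60705801e-01,  9.65418038e-01,
         1.98139003e+01],
       [ 0.00000000e+00,  0.00000000e+00,  0.00000000e+00,
         1.00000000e+00]])}
{'time_s': 0.1, 'qpos': array([-7.55153259e+01,  1.83464035e+01,  8.96982509e+01, -9.92044002e-04,
        7.20417792e+01, -1.14593025e+00]), 'qvel': array([-0.02198478, -0.0536724 , -0.1163371 , -0.04273025,  0.02543305,
        0.00348365]), 'effort': array([-1.21666421e-04, -4.13334131e+01, -2.32509398e+01,  7.28981034e-02,
        4.22214030e-02, -5.15717193e-05]), 'ee_pos': array([ 154.88704445, -553.59712155,  404.02779856]), 'ee_rot': array([-1.79999214e+02,  8.64351862e-02, -7.43690885e+01]), 'force': array([ 0.47144346, -0.02280595,  0.54589612]), 'torque': array([ 0.02106494, -0.02764069, -0.01191244]), 'gripper_width': 91.35175945478308}
```

```bash
python3 -c "
import cv2,numpy as np
a=cv2.imread('pics/side0.png');b=cv2.imread('pics/top0.png')
"
```

```text
(no output)
```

View pics/side0.png

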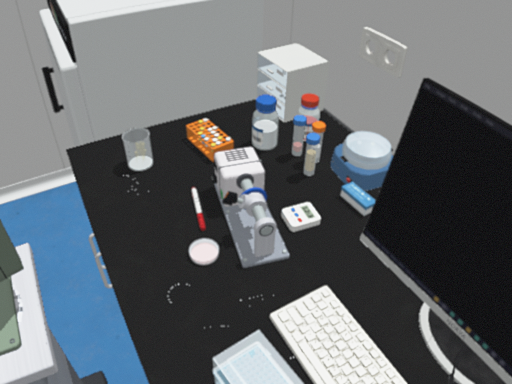

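View pics/top0.png

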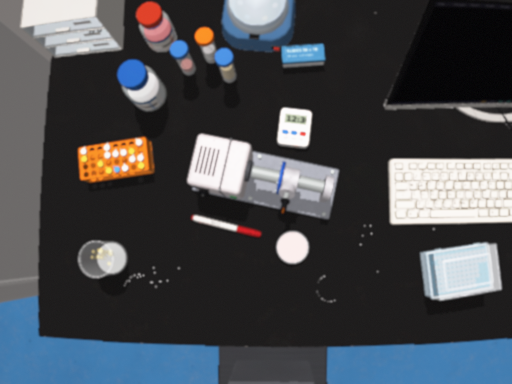

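View pics/wrist0.png

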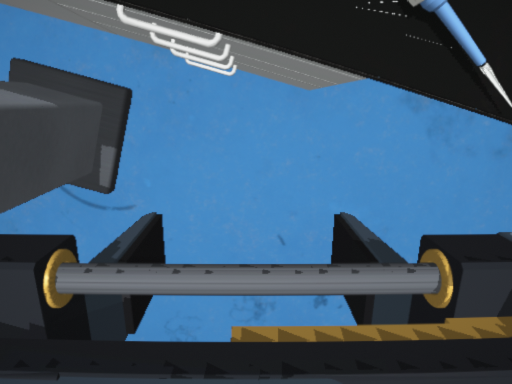

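```bash
python3 - <<'E'
import cv2
a=cv2.imread('pics/top0.png')[120:280,170:360]; cv2.imwrite('pics/topc.png',cv2.resize(a,None,fx=4,fy=4,interpolation=cv2.INTER_CUBIC)[:, :800])
a=cv2.imread('pics/side0.png')[130:280,175:335]; cv2.imwrite('pics/sidec.png',cv2.resize(a,None,fx=4,fy=4,interpolation=cv2.INTER_CUBIC))
E
```

```text
(no output)
```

View pics/topc.png

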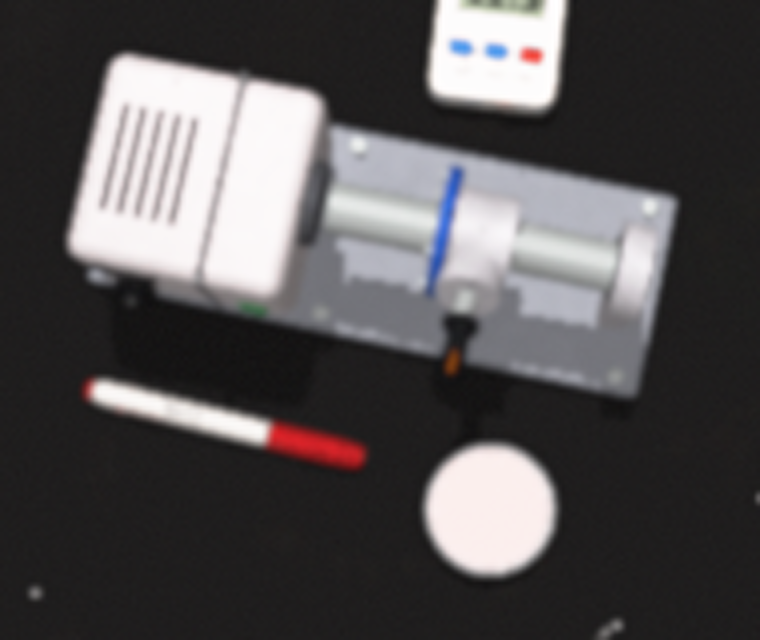

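View pics/sidec.png

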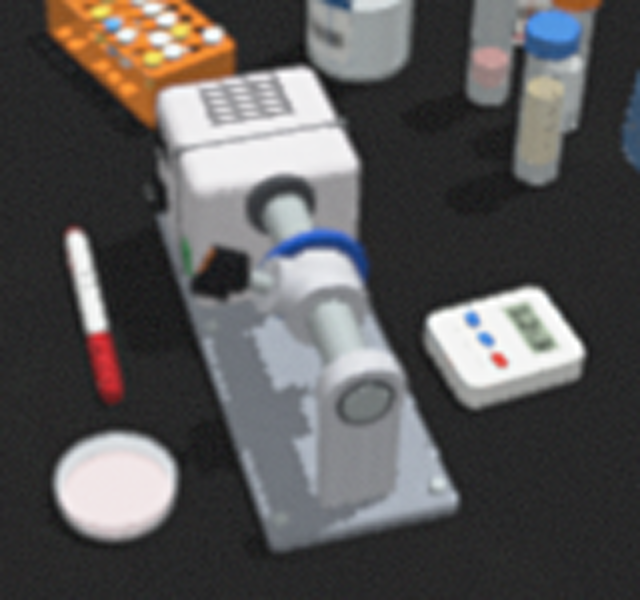

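```bash
cat >> h.py <<'E'
def proj(f,X,s=None):
    X=np.atleast_2d(np.asarray(X,float))
    if 'R' in f: c=X@f['R'].T+f['t']
    else:
        T=T_tool(s)@f['T_tool_cam']; Ti=np.linalg.inv(T); c=X@Ti[:3,:3].T+Ti[:3,3]
    fl=192/np.tan(np.radians(f['fov_y']/2)); p=c[:,:2]/c[:,2:]
    r2=(p**2).sum(1,keepdims=True); return p*(1+f['k1']*r2)*fl+[f['cx'],f['cy']]
def T_tool(s):
    from scipy.spatial.transform import Rotation as Ro
    T=np.eye(4); T[:3,:3]=Ro.from_euler('xyz',s['ee_rot'],degrees=True).as_matrix(); T[:3,3]=s['ee_pos']; return T
def rot2w(p,X):
    c,s=np.cos(p[2]),np.sin(p[2]); X=np.atleast_2d(X)
    return np.c_[p[0]+c*X[:,0]-s*X[:,1],p[1]+s*X[:,0]+c*X[:,1],X[:,2]]
E
cat > fit.py <<'E'
from h import *
import pickle
from scipy.optimize import least_squares
ft=pickle.load(open('top0.pkl','rb'))[1]; fs=pickle.load(open('side0.pkl','rb'))[1]
tX=np.array([[50,-90,10],[-50,-90,10],[30,16,85],[-30,16,85]],float)
tp=np.array([[678,197],[636,397],[459,168],[431,294]])/4+[170,120]-.4
sX=np.array([[50,-90,10],[-50,-90,10],[0,-77,85]],float)
sp=np.array([[458,498],[275,550],[365,403]])/4+[175,130]-.4
gt=np.array([[457,343]])/4+[170,120]-.4; gs=np.array([[222,273]])/4+[175,130]-.4
def G(q): return [60*np.sin(q),0,85+60*np.cos(q)]
def res(v):
    p=v[:3]
    return np.r_[(proj(ft,rot2w(p,tX))-tp).ravel(),(proj(fs,rot2w(p,sX))-sp).ravel(),
     (proj(ft,rot2w(p,G(v[3])))-gt).ravel(),(proj(fs,rot2w(p,G(v[3])))-gs).ravel()]
r=least_squares(res,[560,-100,0.2,-1.],x_scale=[10,10,.1,.1]);print(r.x,np.degrees(r.x[2]));print(r.fun.reshape(-1,2).round(1))
print('grip',rot2w(r.x,G(r.x[3])))
E
python3 fit.py
```

```text
[ 6.05732903e+02 -4.02685006e+01 -2.04299084e-01 -1.02507031e+00] -11.705475261409342
[[-0.1 -0.5]
 [ 0.6 -0.5]
 [ 0.1 -0.4]
 [ 0.4  0.4]
 [ 0.3  0.9]
 [-0.8 -1.6]
 [-0.2 -0.1]
 [ 0.4  0.3]
 [-0.4 -0.5]]
grip [[555.51441471 -29.86374678 116.14232736]]
```

```bash
cat >> h.py <<'E'
from scipy.spatial.transform import Rotation as Ro
P0=np.array([605.7,-40.3,-0.2043])
def tool_R(th,spin=0.):
    """tool z along rotator-plane dir (sin th,-cos th), jaw along rotator y; spin about tool z"""
    c,s=np.cos(P0[2]),np.sin(P0[2]); W=np.array([[c,-s,0],[s,c,0],[0,0,1.]])
    z=np.array([np.sin(th),0,-np.cos(th)]); x=np.array([0,1.,0]); y=np.cross(z,x)
    return W@np.c_[x,y,z]@Ro.from_rotvec([0,0,spin]).as_matrix()
def to(th,gp_rot,spin=0.,n=5,lim=None):
    """gp_rot: grasp point in rotator frame."""
    s=telemetry.state(); R=tool_R(th,spin); g=rot2w(P0,gp_rot)[0]; t=g-172*R[:,2]
    d=t-s['ee_pos']; rv=Ro.from_matrix(R@T_tool(s)[:3,:3].T).as_rotvec()
    print('t',s['time_s'],'q',s['qpos'].round(1),'F',s['force'].round(1),'w',s['gripper_width'].round(1))
    print('target',t.round(1),'shift',d.round(1),'rotvec',rv.round(3),'|',np.linalg.norm(d).round(0),np.degrees(np.linalg.norm(rv)).round(1))
E
python3 -c "
from h import *
to(0.,[-51,0,230])"
```

```text
Traceback (most recent call last):
  File "h.py", line 31, in to
    print('t',s['time_s'],'q',s['qpos'].round(1),'F',s['force'].round(1),'w',s['gripper_width'].round(1))
                                                                             ^^^^^^^^^^^^^^^^^^^^^^^^
AttributeError: 'float' object has no attribute 'round'
```

```bash
sed -i "s/s\['gripper_width'\].round(1)/round(s['gripper_width'],1)/;s/'t',s\['time_s'\]/'t',round(s['time_s'],2)/" h.py
python3 -c "
from h import *
to(0.,[-51,0,230])"
```

```text
t 0.15 q [-75.5  18.3  89.7  -0.   72.   -1.1] F [-1.   0.6 -0.3] w 90.9
target [555.8 -30.  402. ] shift [400.9 523.7  -2.1] rotvec [ 0.000e+00 -2.000e-03  2.664e+00] | 659.0 152.7
```

>>> jog_arm(
  series=[
    [[16,26,0],[0,0,0.12],0.5],
    [[32,52,0],[0,0,0.24],0.5],
    [[48,78,0],[0,0,0.36],0.5],
    [[64,104,0],[0,0,0.48],0.5],
    [[80,130,0],[0,0,0.6],0.5],
  ],
  squeeze=20,
)

```text
time_s: 0.57
ee_pos: [235.3, -422.3, 403.8]
ee_rot: [-180.0, 0.1, -39.7]
force: [0.7, 0.1, -0.1]
gripper_width: 61.0
```

>>> jog_arm(
  series=[
    [[16,26,0],[0,0,0.12],0.5],
    [[32,52,0],[0,0,0.24],0.5],
    [[48,78,0],[0,0,0.36],0.5],
    [[64,104,0],[0,0,0.48],0.5],
    [[80,130,0],[0,0,0.6],0.5],
  ],
)

```text
time_s: 0.98
ee_pos: [315.7, -290.8, 403.7]
ee_rot: [-180.0, 0.1, -5.0]
force: [-0.1, -1.1, -0.7]
gripper_width: 45.6
```

>>> jog_arm(
  series=[
    [[16,26,0],[0,0,0.12],0.5],
    [[32,52,0],[0,0,0.24],0.5],
    [[48,78,0],[0,0,0.36],0.5],
    [[64,104,0],[0,0,0.48],0.5],
    [[80,130,0],[0,0,0.6],0.5],
  ],
)

```text
time_s: 1.4
ee_pos: [396.0, -159.4, 403.6]
ee_rot: [-180.0, 0.1, 29.7]
force: [0.8, 0.3, -0.3]
gripper_width: 45.6
```

```bash
python3 -c "
from h import *
to(0.5,[-51,0,200])"
```

```text
t 1.4 q [-2.340e+01  4.900e+00  1.074e+02 -1.000e-01  6.780e+01 -5.310e+01] F [ 0.8  0.3 -0.3] w 45.6
target [475.  -13.2 350.9] shift [ 79.  146.1 -52.7] rotvec [-0.301 -0.419  0.83 ] | 174.0 56.0
```

>>> jog_arm(
  series=[
    [[9,16,-6],[-0.033,-0.047,0.092],0.5],
    [[18,32,-12],[-0.067,-0.093,0.184],0.5],
    [[27,48,-18],[-0.1,-0.14,0.277],0.5],
    [[36,64,-24],[-0.134,-0.186,0.369],0.5],
    [[44,81,-29],[-0.167,-0.233,0.461],0.5],
  ],
)

```text
time_s: 1.82
ee_pos: [440.3, -77.4, 374.1]
ee_rot: [163.9, -3.0, 57.0]
force: [1.2, -0.2, -0.7]
gripper_width: 45.6
```

```bash
python3 -c "
from h import *
to(0.5,[-51,0,200])"
```

```text
t 1.82 q [-10.3   4.9 113.   -4.7  46.3 -64.1] F [ 1.2 -0.2 -0.7] w 45.6
target [475.  -13.2 350.9] shift [ 34.7  64.2 -23.2] rotvec [-0.133 -0.184  0.364] | 77.0 24.6
```

>>> jog_arm(
  series=[
    [[8,15,-5],[-0.03,-0.043,0.085],0.5],
    [[16,30,-11],[-0.062,-0.086,0.17],0.5],
    [[24,45,-16],[-0.095,-0.13,0.255],0.5],
    [[34.7,64.2,-22.5],[-0.133,-0.184,0.364],0.5],
    [[34.7,64.2,-22.5],[-0.133,-0.184,0.364],0.5],
  ],
)

```text
time_s: 2.23
ee_pos: [475.3, -11.2, 350.3]
ee_rot: [151.3, 0.0, 78.6]
force: [-0.1, 0.1, -1.4]
gripper_width: 45.6
```

```bash
python3 -c "
from h import *
import pickle
to(0.5,[-51,0,200])
s,f=grab('wrist','w1.png');pickle.dump((s,f),open('w1.pkl','wb'))
print(proj(f,rot2w(P0,[[-51.3,0,116.1],[0,13,107]]),s))
"
```

```text
t 2.23 q [ -1.3   7.  116.3 -10.1  28.8 -72.2] F [-0.1  0.1 -1.4] w 45.6
target [475.  -13.2 350.9] shift [-0.3 -2.   0.6] rotvec [ 0.001  0.    -0.006] | 2.0 0.3
[[244.92370487 155.18309264]
 [261.38743997 200.11167798]]
```

View pics/w1.png

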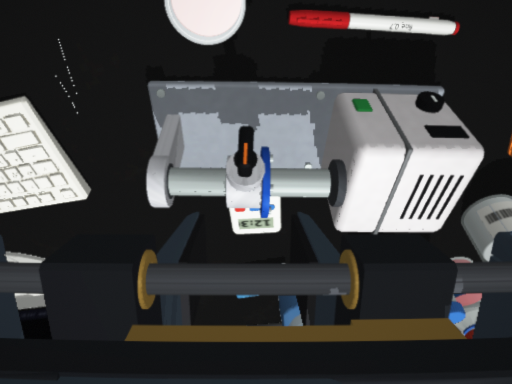

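```bash
python3 - <<'E'
import cv2
a=cv2.imread('pics/w1.png')[70:245,140:350]; cv2.imwrite('pics/w1c.png',cv2.resize(a,None,fx=3.4,fy=3.4,interpolation=cv2.INTER_CUBIC))
a=cv2.imread('pics/w1.png')[115:215,215:285]; cv2.imwrite('pics/w1d.png',cv2.resize(a,None,fx=6,fy=6,interpolation=cv2.INTER_CUBIC))
E
```

```text
(no output)
```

View pics/w1c.png

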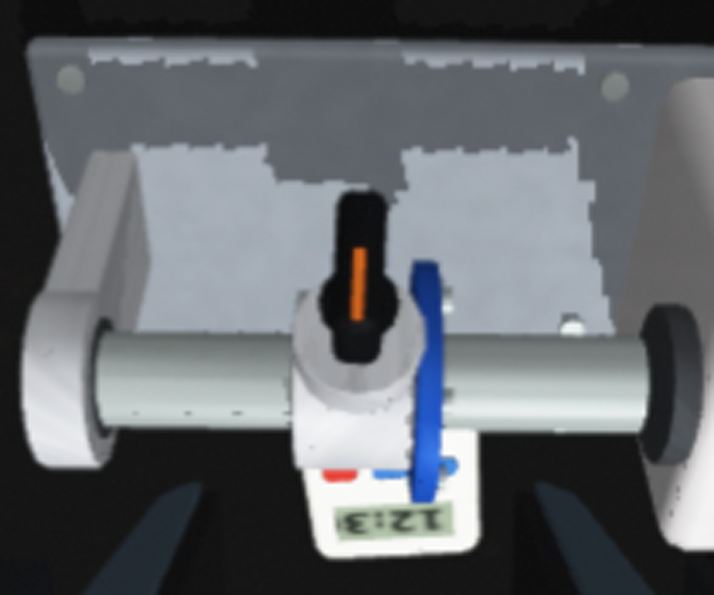

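View pics/w1d.png

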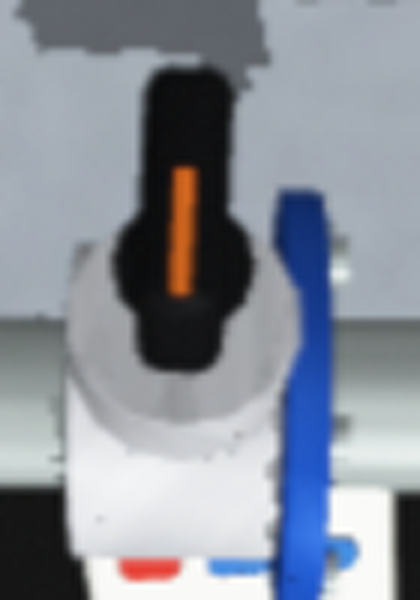

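```bash
cat > fitw.py <<'E'
from h import *
import pickle,sys
from scipy.optimize import least_squares
s,f=pickle.load(open('w1.pkl','rb'))
def bar(p,q,r0=60):
    u=np.array([np.sin(q),0,np.cos(q)]);e=np.array([np.cos(q),0,-np.sin(q)])
    return rot2w(p,np.array([[0,0,85]])+np.array([(r0+dr)*u+t*e+[0,y,0] for dr in(-11,11) for t in(-15,15) for y in (-5,5)]))
a=np.linspace(0,2*np.pi,181)
def fl(p,y): return rot2w(p,np.c_[30*np.cos(a),0*a+y,85+30*np.sin(a)])
def pred(v):
    p=v[:3]; B=proj(f,bar(p,v[3]),s); F=np.r_[proj(f,fl(p,13),s),proj(f,fl(p,19),s)]
    c=proj(f,rot2w(p,[[-50,-90,10]]),s)[0]
    top=B[[2*i+j for i in(0,1,2,3) for j in (0,1)]]
    return np.r_[B[:,1].min(),B[:,1].max(),B[[4,5],0].mean(),B[[6,7],0].mean(),F[:,1].min(),F[:,1].max(),F[:,0].min(),F[:,0].max(),c[0],c[1]]
d=lambda x,y:(x/6+215-.4,y/6+115-.4)
c=lambda x,y:(x/3.4+140-.3,y/3.4+70-.3)
obs=np.array([d(0,68)[1],d(0,371)[1],d(187,0)[0],d(179,0)[0],c(0,261)[1],c(0,503)[1],c(411,0)[0],c(444,0)[0],*c(28,40)])
r=least_squares(lambda v:pred(v)-obs,[605.7,-40.3,-.2043,-1.025],x_scale=[10,10,.1,.1])
print(r.x,r.fun.round(1)); print('start',(pred([605.7,-40.3,-.2043,-1.025])-obs).round(1))
q=r.x[3];print('grip',rot2w(r.x,[60*np.sin(q),0,85+60*np.cos(q)]))
E
python3 fitw.py
```

```text
[ 6.05303207e+02 -4.01617762e+01 -2.14657354e-01 -1.05725806e+00] [-2.   2.3  0.4  1.3 -1.2 -0.3 -1.5  0.4 -1.5  1.8]
start [ 1.4  5.1 -0.8  0.3 -0.9 -0.1 -1.3  0.  -1.9  3.2]
grip [[554.24191501 -29.02958456 114.47573122]]
```

```bash
sed -i 's/^P0=.*/P0=np.array([605.5,-40.2,-0.208])/' h.py; python3 -c "
from h import *
g=np.array([-62.4,0,128.9]);a=np.array([.479,0,-.878])
to(0.5,g-40*a);to(0.5,g)"
```

```text
t 2.28 q [ -1.4   7.  116.3 -10.1  29.  -72.1] F [-0.7  0.5 -0.2] w 45.6
target [445.   -6.3 315. ] shift [-29.8   5.8 -35.7] rotvec [ 0.    -0.002 -0.006] | 47.0 0.4
t 2.28 q [ -1.4   7.  116.3 -10.1  29.  -72.1] F [-0.7  0.5 -0.2] w 45.6
target [463.8 -10.3 279.8] shift [-11.1   1.8 -70.8] rotvec [ 0.    -0.002 -0.006] | 72.0 0.4
```

>>> jog_arm(
  series=[
    [[-8,1.5,-9],[0,-0.002,-0.006],0.5],
    [[-16,3,-18],[0,-0.002,-0.006],0.5],
    [[-24,4.5,-27],[0,-0.002,-0.006],0.5],
    [[-29.8,5.5,-35],[0,-0.002,-0.006],0.5],
    [[-29.8,5.5,-35],[0,-0.002,-0.006],0.5],
  ],
)

```text
time_s: 2.7
ee_pos: [443.3, -6.9, 314.0]
ee_rot: [151.7, 0.1, 78.0]
force: [-0.7, -0.0, -0.0]
gripper_width: 45.4
```

```bash
python3 -c "
from h import *
g=np.array([-62.4,0,128.9])
to(0.5,g)
import pickle
s,f=grab('wrist','w2.png');pickle.dump((s,f),open('w2.pkl','wb'))
T=T_tool(s)
for o in (-23,23): print(proj(f,[(T@[o,y,z,1])[:3] for y in(-16,16) for z in (191,172)],s).round(0).tolist())
print(proj(f,rot2w(P0,[[-51.7,0,115.4]]),s))
"
```

```text
t 2.7 q [ -0.6   6.9 122.8 -14.1  23.  -67. ] F [-0.7 -0.  -0. ] w 45.4
target [463.8 -10.3 279.8] shift [ 20.5  -3.3 -34.2] rotvec [ 0.    -0.005  0.001] | 40.0 0.3
[[206.0, 215.0], [201.0, 228.0], [208.0, 270.0], [203.0, 288.0]]
[[292.0, 215.0], [297.0, 228.0], [290.0, 270.0], [294.0, 287.0]]
[[250.65239704 228.55892689]]
```

View pics/w2.png

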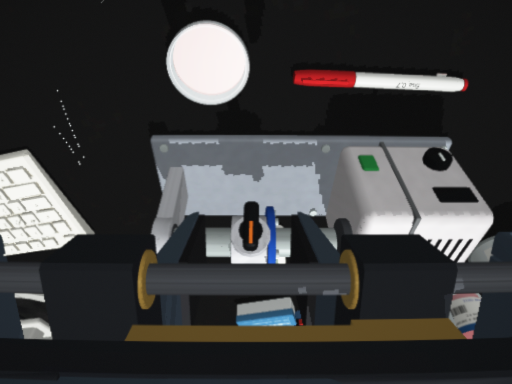

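>>> jog_arm(
  series=[
    [[4,-0.7,-7],[0,-0.005,0.001],0.5],
    [[8,-1.3,-14],[0,-0.005,0.001],0.5],
    [[12.5,-2,-21],[0,-0.005,0.001],0.5],
    [[17,-2.7,-28],[0,-0.005,0.001],0.5],
    [[20.5,-3.3,-33.5],[0,-0.005,0.001],0.5],
  ],
)

```text
time_s: 3.17
ee_pos: [465.7, -10.4, 280.6]
ee_rot: [151.2, -0.0, 78.1]
force: [0.5, 0.9, 0.6]
gripper_width: 45.5
```

```bash
python3 -c "
from h import *
g=np.array([-62.4,0,128.9])
to(0.5,g)
s,f=grab('wrist','w3.png');grab('side','s3.png')
import cv2
a=cv2.imread('pics/s3.png')[130:280,175:335]; cv2.imwrite('pics/s3c.png',cv2.resize(a,None,fx=4,fy=4,interpolation=cv2.INTER_CUBIC))
"
```

```text
t 3.17 q [ -1.1  11.7 123.2 -17.4  17.5 -63.8] F [0.5 0.9 0.6] w 45.5
target [463.8 -10.3 279.8] shift [-1.9  0.1 -0.7] rotvec [ 0.     0.002 -0.   ] | 2.0 0.1
```

View pics/w3.png

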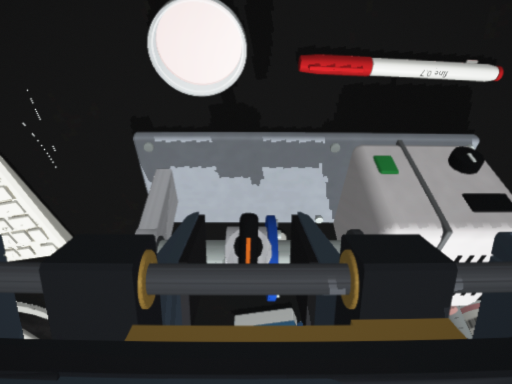

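View pics/s3c.png

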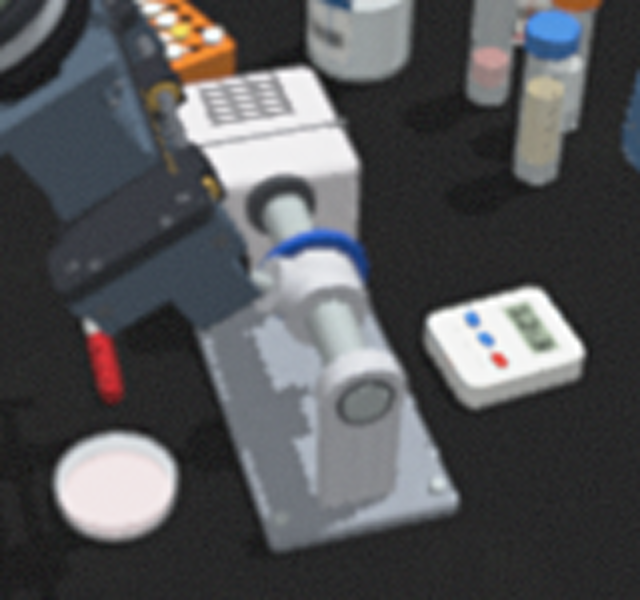

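>>> jog_arm(
  series=[
    [[-1,0,0.5],[0,0,0],0.3],
    [[-1.5,0,0.5],[0,0,0],0.15],
    [[-1.5,0,0.5],[0,0,0],0.05],
    [[-1.5,0,0.5],[0,0,0],0.0],
    [[-1.5,0,0.5],[0,0,0],0.0],
  ],
  squeeze=15,
)

```text
time_s: 3.68
ee_pos: [463.8, -10.3, 281.1]
ee_rot: [151.3, -0.0, 78.1]
force: [-0.2, -0.2, 0.2]
gripper_width: 15.3
```

>>> jog_arm(
  series=[
    [[0,0,0.3],[0,0,0],0.0],
    [[0,0,0.3],[0,0,0],0.0],
    [[0,0,0.3],[0,0,0],0.0],
    [[0,0,0.3],[0,0,0],0.0],
    [[0,0,0.3],[0,0,0],0.0],
  ],
)

```text
time_s: 4.1
ee_pos: [463.8, -10.3, 281.5]
ee_rot: [151.3, -0.0, 78.1]
force: [0.3, 0.8, -0.4]
gripper_width: 10.0
```

```bash
cat >> h.py <<'E'
def loc():
    """grasp pt & force in rotator frame"""
    s=telemetry.state(); c,sn=np.cos(P0[2]),np.sin(P0[2]); W=np.array([[c,-sn,0],[sn,c,0],[0,0,1.]])
    T=T_tool(s); g=W.T@(T[:3,3]+172*T[:3,2]-[P0[0],P0[1],85]); z=W.T@T[:3,2]
    th=np.arctan2(z[0],-z[2]); phi=np.arctan2(g[0],g[2]); r=np.hypot(g[0],g[2]); F=W.T@s['force']; M=W.T@s['torque']
    print('t%.2f g'%s['time_s'],g.round(1),'th %.3f phi %.3f r %.1f'%(th,phi,r),'F',F.round(1),'M',M.round(2),'w %.1f'%s['gripper_width'],'q',s['qpos'].round(1))
    return s
E
python3 -c "
from h import *
loc();grab('side');loc()"
```

```text
t4.10 g [-62.2   0.1  45.6] th 0.501 phi -0.939 r 77.2 F [ 0.1  0.9 -0.4] M [ 0.28  0.2  -0.05] w 10.0 q [ -1.1  11.5 123.4 -17.3  17.7 -63.9]
t4.15 g [-62.2   0.1  45.6] th 0.501 phi -0.938 r 77.1 F [-0.4  0.5 -0.2] M [ 0.39  0.2  -0.11] w 10.0 q [ -1.1  11.5 123.4 -17.3  17.7 -63.9]
```

```bash
cat >> h.py <<'E'
def arc(D,ref,step,n=5,dr=0.):
    """rows to bring collar from current accumulated D by n steps of `step`; ref=(g0 rot rel axis, th0)"""
    g0,th0=ref; s=telemetry.state(); T=T_tool(s); rows=[]
    for k in range(1,n+1):
        d=D+step*k; c,sn=np.cos(d),np.sin(d)
        g=np.array([c*g0[0]+sn*g0[2],g0[1],-sn*g0[0]+c*g0[2]]); R=tool_R(th0-d)
        t=rot2w(P0,g+[0,0,85])[0]-172*R[:,2]
        rows.append([(t-s['ee_pos']).round(1).tolist(),Ro.from_matrix(R@T[:3,:3].T).as_rotvec().round(3).tolist(),0.0])
    print(rows)
R1=(np.array([-62.2,.1,45.6]),.501)
E
python3 -c "
from h import *
arc(0,R1,.025)"
```

```text
[[[4.9, -1.0, 3.6], [0.005, 0.025, 0.0], 0.0], [[9.8, -2.0, 7.0], [0.01, 0.049, 0.0], 0.0], [[14.9, -3.1, 10.3], [0.015, 0.073, 0.0], 0.0], [[19.9, -4.1, 13.5], [0.02, 0.098, 0.0], 0.0], [[25.1, -5.2, 16.5], [0.026, 0.122, 0.0], 0.0]]
```

>>> jog_arm(
  series=[
    [[4.9,-1.0,3.6],[0.005,0.025,0.0],0.0],
    [[9.8,-2.0,7.0],[0.01,0.049,0.0],0.0],
    [[14.9,-3.1,10.3],[0.015,0.073,0.0],0.0],
    [[19.9,-4.1,13.5],[0.02,0.098,0.0],0.0],
    [[25.1,-5.2,16.5],[0.026,0.122,0.0],0.0],
  ],
)

```text
time_s: 4.57
ee_pos: [488.9, -15.5, 297.9]
ee_rot: [158.6, -0.0, 78.1]
force: [-1.4, -0.1, 0.8]
gripper_width: 9.8
```

```bash
python3 -c "
from h import *
loc();arc(.125,R1,.025)"
```

```text
t4.57 g [-56.4   0.2  52.8] th 0.374 phi -0.818 r 77.3 F [-1.3 -0.4  0.8] M [ 0.13  0.1  -0.12] w 9.8 q [ -2.1  12.8 116.7  -7.2  29.6 -74.6]
[[[5.3, -1.1, 3.0], [0.004, 0.023, 0.0], 0.0], [[10.6, -2.3, 5.8], [0.009, 0.047, 0.0], 0.0], [[16.0, -3.4, 8.4], [0.015, 0.072, 0.0], 0.0], [[21.4, -4.5, 10.9], [0.02, 0.096, 0.0], 0.0], [[26.9, -5.7, 13.3], [0.025, 0.121, 0.0], 0.0]]
```

>>> jog_arm(
  series=[
    [[5.3,-1.1,3.0],[0.004,0.023,0.0],0.0],
    [[10.6,-2.3,5.8],[0.009,0.047,0.0],0.0],
    [[16.0,-3.4,8.4],[0.015,0.072,0.0],0.0],
    [[21.4,-4.5,10.9],[0.02,0.096,0.0],0.0],
    [[26.9,-5.7,13.3],[0.025,0.121,0.0],0.0],
  ],
)

```text
time_s: 4.98
ee_pos: [515.8, -21.2, 311.3]
ee_rot: [165.8, -0.0, 78.1]
force: [0.3, 0.7, -0.0]
gripper_width: 9.9
```

```bash
python3 -c "
from h import *
loc();grab('side','s4.png');loc();grab('wrist','w4.png');loc()
import cv2
a=cv2.imread('pics/s4.png')[130:280,175:335]; cv2.imwrite('pics/s4c.png',cv2.resize(a,None,fx=4,fy=4,interpolation=cv2.INTER_CUBIC))
a=cv2.imread('pics/w4.png')[100:300,150:350]; cv2.imwrite('pics/w4c.png',cv2.resize(a,None,fx=3,fy=3,interpolation=cv2.INTER_CUBIC))
"
```

```text
t4.98 g [-49.4   0.1  59.6] th 0.249 phi -0.692 r 77.4 F [ 0.2  0.8 -0. ] M [ 0.27 -0.02 -0.1 ] w 9.9 q [ -3.   15.1 110.   -3.3  40.9 -78.8]
t5.03 g [-48.7   0.1  59.9] th 0.248 phi -0.682 r 77.2 F [-4.1  1.6  2. ] M [ 0.29  0.91 -0.01] w 9.9 q [ -3.   15.1 109.8  -3.3  41.1 -78.9]
t5.08 g [-49.    0.1  59.7] th 0.249 phi -0.687 r 77.2 F [-2.5  1.6  2.9] M [ 0.37  0.28 -0.02] w 10.1 q [ -3.   15.1 109.9  -3.3  40.9 -78.8]
```

View pics/s4c.png

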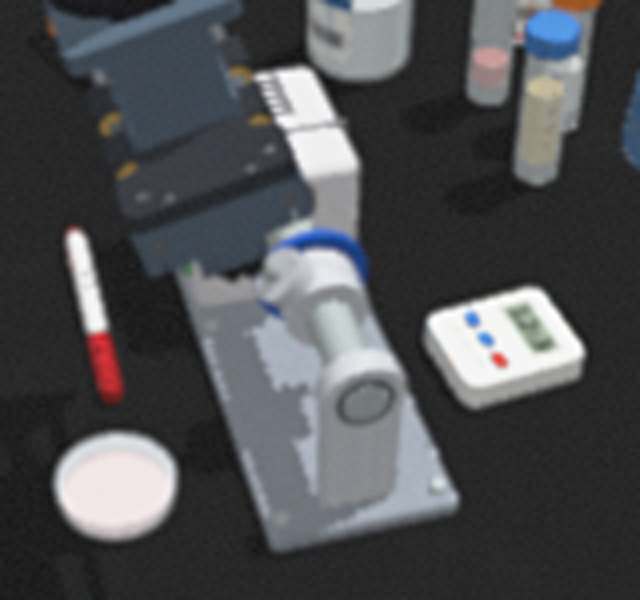

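View pics/w4c.png

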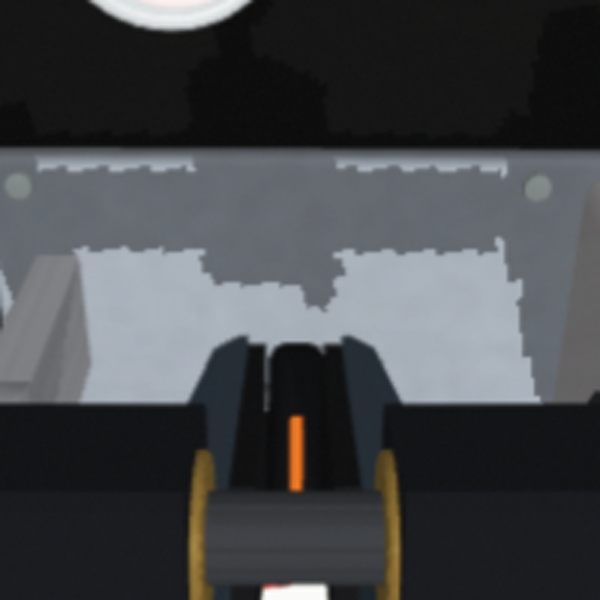

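```bash
cat >> h.py <<'E'
def meas(n=3):
    c,sn=np.cos(P0[2]),np.sin(P0[2]); W=np.array([[c,-sn,0],[sn,c,0],[0,0,1.]]); A=[]
    for i in range(n+1):
        s=telemetry.state(); T=T_tool(s); g=W.T@(T[:3,3]+172*T[:3,2]-[P0[0],P0[1],85]); phi=np.arctan2(g[0],g[2])
        F=W.T@s['force']; e=np.array([np.cos(phi),0,-np.sin(phi)]); u=np.array([np.sin(phi),0,np.cos(phi)])
        tcp=W.T@(T[:3,3]-[P0[0],P0[1],85])/1000; M=W.T@s['torque']; Mc=M+np.cross(tcp,F)
        A.append([F@e,F@u,F[1],Mc[1],M[1],phi,np.hypot(g[0],g[2]),g[1]])
        if i<n: imaging.grab_frame('top')
    A=np.array(A); m=A.mean(0)
    print('t %.2f'%s['time_s'],'Ft',A[:,0].round(1),'mean Ft %.2f Fr %.2f Fy %.2f | Maxis %.2f M %.2f | phi %.4f r %.1f y %.1f'%tuple(m),'w %.1f'%s['gripper_width'],'J',s['qpos'].round(0))
E
python3 -c "
from h import *
meas(3)
arc(.25,R1,.014,3)"
```

```text
t 5.23 Ft [-0.1 -0.8 -0.  -0.6] mean Ft -0.38 Fr 2.92 Fy 1.05 | Maxis -0.08 M 0.22 | phi -0.6881 r 77.3 y 0.1 w 10.1 J [ -3.  15. 110.  -3.  41. -79.]
[[[3.3, -0.7, 1.2], [0.003, 0.014, 0.0], 0.0], [[6.5, -1.4, 2.4], [0.006, 0.028, 0.0], 0.0], [[9.6, -2.1, 3.6], [0.009, 0.042, 0.0], 0.0]]
```

>>> jog_arm(
  series=[
    [[2.5,-0.5,0.9],[0.002,0.011,0.0],0.0],
    [[5,-1.1,1.8],[0.005,0.022,0.0],0.0],
    [[7.3,-1.6,2.7],[0.007,0.032,0.0],0.0],
    [[9.6,-2.1,3.6],[0.009,0.042,0.0],0.0],
    [[9.6,-2.1,3.6],[0.009,0.042,0.0],0.0],
  ],
)

```text
time_s: 5.65
ee_pos: [525.4, -23.2, 315.0]
ee_rot: [168.1, -0.0, 78.1]
force: [-2.7, 1.5, 3.5]
gripper_width: 9.9
```

```bash
python3 -c "
from h import *
meas(3)
arc(.292,R1,.014,3)"
```

```text
t 5.80 Ft [-0.3  0.1  0.5 -0.4] mean Ft -0.03 Fr 4.64 Fy 0.48 | Maxis -0.03 M 0.31 | phi -0.6461 r 77.3 y 0.1 w 9.8 J [ -3.  16. 108.  -3.  44. -80.]
[[[3.2, -0.6, 1.0], [0.003, 0.013, 0.0], 0.0], [[6.4, -1.3, 2.1], [0.005, 0.027, 0.0], 0.0], [[9.6, -2.0, 3.1], [0.008, 0.041, 0.0], 0.0]]
```

```bash
python3 -c "
from h import *
u=np.array([np.sin(-.939),0,np.cos(-.939)])
R2=(R1[0]+.8*u,.501)
arc(.292,R2,.010,5)"; cat >> h.py <<'E'
R2=(R1[0]+.8*np.array([np.sin(-.939),0,np.cos(-.939)]),.501)
E
```

```text
[[[1.8, -0.3, 1.3], [0.002, 0.009, 0.0], 0.0], [[4.1, -0.8, 2.1], [0.004, 0.019, 0.0], 0.0], [[6.4, -1.3, 2.9], [0.006, 0.029, 0.0], 0.0], [[8.7, -1.8, 3.6], [0.008, 0.039, 0.0], 0.0], [[10.9, -2.3, 4.3], [0.01, 0.049, 0.0], 0.0]]
```

>>> jog_arm(
  series=[
    [[1.8,-0.3,1.3],[0.002,0.009,0.0],0.0],
    [[4.1,-0.8,2.1],[0.004,0.019,0.0],0.0],
    [[6.4,-1.3,2.9],[0.006,0.029,0.0],0.0],
    [[8.7,-1.8,3.6],[0.008,0.039,0.0],0.0],
    [[10.9,-2.3,4.3],[0.01,0.049,0.0],0.0],
  ],
)

```text
time_s: 6.22
ee_pos: [536.5, -25.5, 319.1]
ee_rot: [171.0, -0.0, 78.1]
force: [1.1, 1.0, -2.9]
gripper_width: 9.8
```

```bash
python3 -c "
from h import *
meas(3)
arc(.342,R2,.010,5)"
```

```text
t 6.37 Ft [-0.9 -0.6  0.3 -0.4] mean Ft -0.42 Fr -2.34 Fy 1.02 | Maxis 0.01 M -0.06 | phi -0.5947 r 77.6 y 0.1 w 9.9 J [ -4.  17. 105.  -2.  49. -81.]
[[[2.0, -0.4, 0.9], [0.002, 0.009, 0.0], 0.0], [[4.3, -0.9, 1.6], [0.004, 0.019, 0.0], 0.0], [[6.6, -1.4, 2.2], [0.006, 0.029, 0.0], 0.0], [[8.9, -1.9, 2.8], [0.008, 0.039, 0.0], 0.0], [[11.2, -2.4, 3.4], [0.01, 0.048, 0.0], 0.0]]
```

>>> jog_arm(
  series=[
    [[2.0,-0.4,0.8],[0.002,0.009,0.0],0.0],
    [[4.4,-0.9,1.4],[0.004,0.019,0.0],0.0],
    [[6.7,-1.4,2.0],[0.006,0.029,0.0],0.0],
    [[9,-1.9,2.6],[0.008,0.039,0.0],0.0],
    [[11.3,-2.4,3.2],[0.01,0.048,0.0],0.0],
  ],
)

```text
time_s: 6.78
ee_pos: [547.9, -27.9, 322.4]
ee_rot: [173.8, 0.0, 78.1]
force: [0.5, 0.8, -3.0]
gripper_width: 9.9
```

```bash
sed -i 's/+.8\*np/+.6*np/' h.py; python3 -c "
from h import *
meas(3)
arc(.392,R2,.010,5)"
```

```text
t 6.93 Ft [-1.3 -0.8 -0.1 -1.5] mean Ft -0.91 Fr -1.38 Fy 0.89 | Maxis -0.13 M -0.02 | phi -0.5449 r 77.7 y 0.1 w 10.0 J [ -4.  18. 102.  -1.  53. -81.]
[[[2.3, -0.5, 0.6], [0.002, 0.01, 0.0], 0.0], [[4.6, -1.0, 1.2], [0.004, 0.02, 0.0], 0.0], [[6.9, -1.5, 1.7], [0.006, 0.029, 0.0], 0.0], [[9.3, -2.0, 2.2], [0.008, 0.039, 0.0], 0.0], [[11.6, -2.4, 2.7], [0.01, 0.049, 0.0], 0.0]]
```

>>> jog_arm(
  series=[
    [[2.3,-0.5,0.6],[0.002,0.01,0.0],0.0],
    [[4.6,-1.0,1.2],[0.004,0.02,0.0],0.0],
    [[6.9,-1.5,1.7],[0.006,0.029,0.0],0.0],
    [[9.3,-2.0,2.2],[0.008,0.039,0.0],0.0],
    [[11.6,-2.4,2.7],[0.01,0.049,0.0],0.0],
  ],
)

```text
time_s: 7.35
ee_pos: [559.6, -30.4, 325.1]
ee_rot: [176.7, 0.0, 78.1]
force: [-0.0, 0.3, -3.8]
gripper_width: 9.8
```

```bash
python3 -c "
from h import *
meas(3)
arc(.442,R2,.010,5)"
```

```text
t 7.50 Ft [-1.9 -1.3 -0.7 -1. ] mean Ft -1.22 Fr -1.92 Fy 0.88 | Maxis -0.19 M -0.04 | phi -0.4950 r 77.7 y 0.1 w 9.7 J [ -4.  20. 100.  -1.  57. -82.]
[[[2.2, -0.5, 0.4], [0.002, 0.009, 0.0], 0.0], [[4.6, -1.0, 0.8], [0.004, 0.019, 0.0], 0.0], [[6.9, -1.5, 1.3], [0.006, 0.029, 0.0], 0.0], [[9.3, -2.0, 1.6], [0.009, 0.039, 0.0], 0.0], [[11.7, -2.5, 2.0], [0.011, 0.049, 0.0], 0.0]]
```

>>> jog_arm(
  series=[
    [[0,0,0],[0,0,0],0.4],
    [[0,0,0],[0,0,0],0.4],
    [[0,0,0],[0,0,0],0.4],
    [[0,0,0],[0,0,0],0.4],
    [[0,0,0],[0,0,0],0.4],
  ],
)

```text
time_s: 7.92
ee_pos: [559.5, -30.4, 325.3]
ee_rot: [176.6, 0.0, 78.1]
force: [-0.1, 0.6, 0.5]
gripper_width: 36.1
```

```bash
python3 -c "
from h import *
meas(3)
q=-.6
to(.6,[72*np.sin(q),0,85+72*np.cos(q)])
to(.6,[85*np.sin(q),0,85+85*np.cos(q)])
"
```

```text
t 8.07 Ft [0.  0.4 0.1 0.1] mean Ft 0.13 Fr 0.35 Fy -0.30 | Maxis -0.07 M -0.08 | phi -0.4939 r 77.9 y 0.0 w 36.7 J [ -4.  20. 100.  -1.  57. -82.]
t 8.07 q [ -4.2  19.9  99.6  -0.6  57.2 -81.9] F [-0.5 -1.1  0.6] w 36.7
target [470.7 -11.7 286.4] shift [-88.8  18.6 -38.8] rotvec [-0.111 -0.53   0.   ] | 99.0 31.0
t 8.07 q [ -4.2  19.9  99.6  -0.6  57.2 -81.9] F [-0.5 -1.1  0.6] w 36.7
target [463.5 -10.2 297.1] shift [-96.   20.1 -28.1] rotvec [-0.111 -0.53   0.   ] | 102.0 31.0
```

>>> jog_arm(
  series=[
    [[-18,4,3],[-0.022,-0.106,0],0.4],
    [[-37,8,0],[-0.044,-0.212,0],0.4],
    [[-57,12,-6],[-0.067,-0.318,0],0.4],
    [[-77,16,-15],[-0.089,-0.424,0],0.4],
    [[-96,20.1,-28.1],[-0.111,-0.53,0],0.4],
  ],
)

```text
time_s: 8.48
ee_pos: [467.5, -12.5, 301.0]
ee_rot: [147.2, 0.3, 77.7]
force: [-0.2, -2.7, -0.2]
gripper_width: 36.5
```

```bash
python3 -c "
from h import *
q=-.6
to(.6,[72*np.sin(q),0,85+72*np.cos(q)])
import pickle
s,f=grab('wrist','w5.png');pickle.dump((s,f),open('w5.pkl','wb'));grab('side','s5.png')
import cv2
a=cv2.imread('pics/s5.png')[130:280,175:335]; cv2.imwrite('pics/s5c.png',cv2.resize(a,None,fx=4,fy=4,interpolation=cv2.INTER_CUBIC))
a=cv2.imread('pics/w5.png')[100:300,150:350]; cv2.imwrite('pics/w5c.png',cv2.resize(a,None,fx=3,fy=3,interpolation=cv2.INTER_CUBIC))
"
```

```text
t 8.48 q [ -1.    9.8 122.8 -22.8  16.5 -58.7] F [-0.2 -2.7 -0.2] w 36.5
target [470.7 -11.7 286.4] shift [  3.2   0.7 -14.7] rotvec [-0.001 -0.029  0.006] | 15.0 1.7
```

View pics/s5c.png

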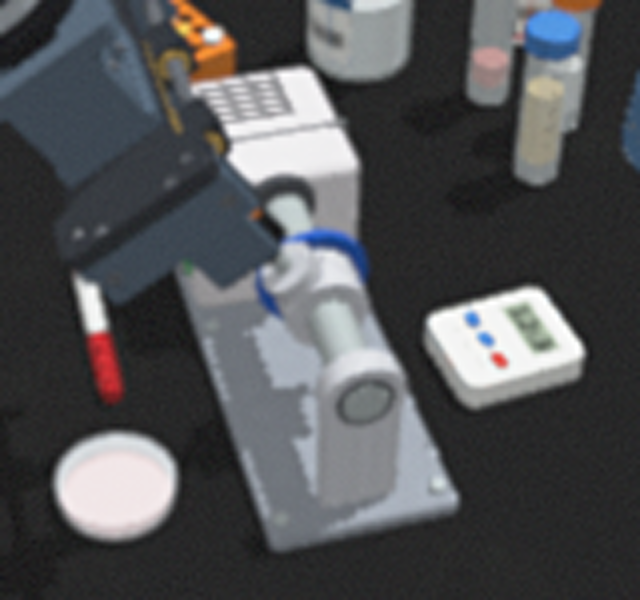

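View pics/w5c.png

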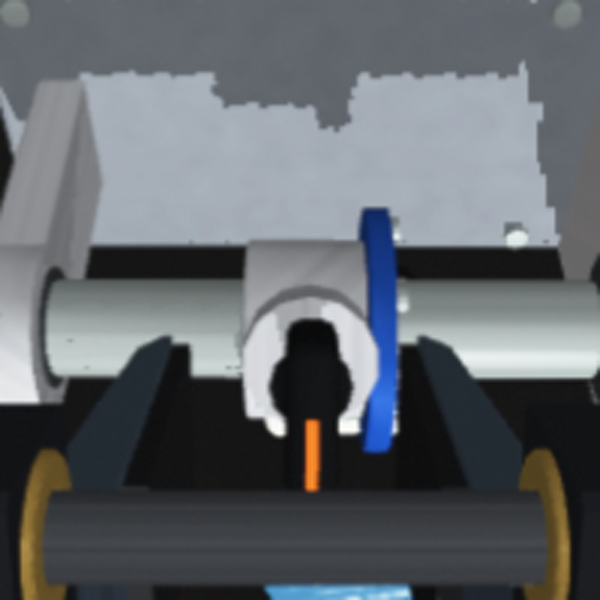

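```bash
python3 -c "
from h import *
import pickle
s,f=pickle.load(open('w5.pkl','rb'))
for q in (-.7,-.65,-.6,-.55,-.5):
    u=np.array([np.sin(q),0,np.cos(q)]);e=np.array([np.cos(q),0,-np.sin(q)])
    X=lambda r,t,y:(np.array([0,0,85])+r*u+t*e+[0,y,0])
    p=proj(f,rot2w(P0,[X(71,-15,0),X(71,0,0),X(50,0,-8.5),X(50,0,8.5),X(32,-15,0)]),s)
    print(q,((p-[150,100])*3).round(0).tolist())
"
```

```text
-0.7 [[312.0, 314.0], [312.0, 398.0], [268.0, 371.0], [354.0, 371.0], [310.0, 283.0]]
-0.65 [[312.0, 335.0], [312.0, 417.0], [268.0, 384.0], [354.0, 384.0], [310.0, 291.0]]
-0.6 [[312.0, 355.0], [312.0, 436.0], [268.0, 396.0], [354.0, 396.0], [310.0, 299.0]]
-0.55 [[312.0, 376.0], [312.0, 454.0], [268.0, 407.0], [354.0, 407.0], [310.0, 308.0]]
-0.5 [[312.0, 397.0], [312.0, 472.0], [268.0, 419.0], [354.0, 419.0], [310.0, 316.0]]
```

```bash
python3 -c "
from h import *
import pickle
s,f=pickle.load(open('w5.pkl','rb'))
a=np.linspace(0,2*np.pi,361)
F=np.r_[[ (proj(f,rot2w(P0,np.c_[30*np.cos(a),0*a+y,85+30*np.sin(a)]),s)-[150,100])*3 for y in (13,19)]]
print(F[...,0].min(),F[...,0].max(),F[...,1].min(),F[...,1].max())
print(((proj(f,rot2w(P0,[[x,-50,z] for x,z in((-12,85),(12,85))]),s)-[150,100])*3).round())
for q in (-.7,-.65,-.6,):
    u=np.array([np.sin(q),0,np.cos(q)]);e=np.array([np.cos(q),0,-np.sin(q)])
    ring=lambda r,R:(proj(f,rot2w(P0,np.array([0,0,85])+r*u+R*np.outer(np.cos(a),e)+R*np.outer(np.sin(a),[0,1,0])),s)-[150,100])*3
    b=ring(32,15);d=ring(50,8.5);d2=ring(46,8.5); print(q,'boss',b.min(0).round(),b.max(0).round(),'disc',d.min(0).round(),d2.min(0).round())
"
```

```text
355.41656271189294 398.03065696349415 203.47552967078587 449.64966124538995
[[ 99. 294.]
 [113. 356.]]
-0.7 boss [240. 283.] [380. 421.] disc [268. 329.] [269. 325.]
-0.65 boss [240. 291.] [380. 427.] disc [268. 342.] [269. 337.]
-0.6 boss [240. 299.] [380. 432.] disc [268. 355.] [269. 349.]
```

```bash
python3 -c "
from h import *
q=-.63
to(.6,[72*np.sin(q),0,85+72*np.cos(q)])
"
```

```text
t 8.58 q [ -1.    9.9 122.8 -22.6  16.9 -59. ] F [-0.7 -0.5  0. ] w 36.6
target [469.  -11.4 285.1] shift [  2.6   1.2 -14.1] rotvec [ 0.001 -0.039  0.005] | 14.0 2.3
```

>>> jog_arm(
  series=[
    [[0,0.4,-4],[0,-0.02,0.003],0.4],
    [[1.3,0.8,-8],[0.001,-0.039,0.005],0.4],
    [[2.6,1.2,-14],[0.001,-0.039,0.005],0.2],
    [[2.6,1.2,-14],[0.001,-0.039,0.005],0.1],
    [[2.6,1.2,-14],[0.001,-0.039,0.005],0.0],
  ],
  squeeze=15,
)

```text
time_s: 9.0
ee_pos: [470.3, -11.6, 285.7]
ee_rot: [145.6, 0.0, 78.1]
force: [0.5, 0.6, -0.6]
gripper_width: 19.3
```

>>> jog_arm(
  series=[
    [[0,0,0],[0,0,0],0.0],
    [[0,0,0],[0,0,0],0.0],
    [[0,0,0],[0,0,0],0.0],
    [[0,0,0],[0,0,0],0.0],
    [[0,0,0],[0,0,0],0.0],
  ],
)

```text
time_s: 9.42
ee_pos: [470.9, -11.6, 286.3]
ee_rot: [145.5, -0.0, 78.1]
force: [3.1, -0.6, -1.5]
gripper_width: 10.3
```

```bash
python3 -c "
from h import *
loc();meas(3)
"
```

```text
t9.42 g [-40.2   0.2  59.5] th 0.602 phi -0.594 r 71.8 F [ 3.2  0.  -1.5] M [ 0.2  -0.36 -0.05] w 10.3 q [ -0.9  11.3 124.2 -30.7  12.2 -50.7]
t 9.57 Ft [1.8 2.7 2.8 3.1] mean Ft 2.60 Fr -3.35 Fy 0.39 | Maxis 0.21 M -0.42 | phi -0.5948 r 71.8 y 0.1 w 9.8 J [ -1.  11. 124. -31.  12. -51.]
```

```bash
cat >> h.py <<'E'
def mk(phi,r,th,y=.1): return (np.array([r*np.sin(phi),y,r*np.cos(phi)]),th)
R3=mk(-.5948,71.5,.602)
E
python3 -c "
from h import *
arc(0,R3,.010,5)
"
```

```text
[[[2.1, -0.5, 1.1], [0.002, 0.01, 0.0], 0.0], [[4.1, -0.9, 2.5], [0.004, 0.019, 0.0], 0.0], [[6.1, -1.4, 3.8], [0.006, 0.029, 0.0], 0.0], [[8.1, -1.8, 5.1], [0.008, 0.039, 0.0], 0.0], [[10.1, -2.2, 6.4], [0.01, 0.049, 0.0], 0.0]]
```

>>> jog_arm(
  series=[
    [[2.1,-0.5,1.1],[0.002,0.01,0.0],0.0],
    [[4.1,-0.9,2.5],[0.004,0.019,0.0],0.0],
    [[6.1,-1.4,3.8],[0.006,0.029,0.0],0.0],
    [[8.1,-1.8,5.1],[0.008,0.039,0.0],0.0],
    [[10.1,-2.2,6.4],[0.01,0.049,0.0],0.0],
  ],
)

```text
time_s: 9.98
ee_pos: [480.8, -13.7, 292.7]
ee_rot: [148.4, 0.0, 78.1]
force: [1.3, 1.2, 0.0]
gripper_width: 10.0
```

```bash
python3 -c "
from h import *
meas(3)
arc(.05,R3,.010,5)
"
```

```text
t 10.13 Ft [ 0.9 -0.1  0.8  0. ] mean Ft 0.42 Fr 0.25 Fy 1.56 | Maxis 0.07 M -0.03 | phi -0.5474 r 71.7 y 0.1 w 9.7 J [ -1.  12. 122. -20.  17. -62.]
[[[2.3, -0.6, 1.2], [0.002, 0.01, 0.0], 0.0], [[4.3, -1.0, 2.4], [0.004, 0.019, 0.0], 0.0], [[6.4, -1.4, 3.7], [0.006, 0.029, 0.0], 0.0], [[8.4, -1.9, 4.9], [0.008, 0.039, 0.0], 0.0], [[10.5, -2.3, 6.0], [0.01, 0.049, 0.0], 0.0]]
```

>>> jog_arm(
  series=[
    [[2.3,-0.6,1.2],[0.002,0.01,0.0],0.0],
    [[4.3,-1.0,2.4],[0.004,0.019,0.0],0.0],
    [[6.4,-1.4,3.7],[0.006,0.029,0.0],0.0],
    [[8.4,-1.9,4.9],[0.008,0.039,0.0],0.0],
    [[10.5,-2.3,6.0],[0.01,0.049,0.0],0.0],
  ],
)

```text
time_s: 10.55
ee_pos: [491.3, -15.9, 298.8]
ee_rot: [151.3, 0.0, 78.1]
force: [-1.7, 2.8, 2.2]
gripper_width: 9.8
```

```bash
python3 -c "
from h import *
meas(3)
arc(.1,R3,.010,5)
"
```

```text
t 10.70 Ft [-0.9 -1.3 -0.8 -0.3] mean Ft -0.81 Fr 3.96 Fy 2.73 | Maxis 0.13 M 0.32 | phi -0.4972 r 71.6 y 0.0 w 10.0 J [ -2.  12. 119. -14.  21. -68.]
[[[2.2, -0.5, 1.1], [0.002, 0.009, 0.001], 0.0], [[4.3, -0.9, 2.3], [0.004, 0.019, 0.001], 0.0], [[6.4, -1.4, 3.4], [0.006, 0.029, 0.001], 0.0], [[8.5, -1.8, 4.5], [0.008, 0.038, 0.001], 0.0], [[10.7, -2.3, 5.6], [0.011, 0.048, 0.001], 0.0]]
```

```bash
echo 'R3=mk(-.5948,71.9,.602,.4)'>>h.py; python3 -c "
from h import *
arc(.1,R3,.010,5)
"
```

```text
[[[2.1, -0.2, 1.5], [0.002, 0.009, 0.001], 0.0], [[4.2, -0.6, 2.6], [0.004, 0.019, 0.001], 0.0], [[6.3, -1.1, 3.7], [0.006, 0.029, 0.001], 0.0], [[8.4, -1.5, 4.8], [0.008, 0.038, 0.001], 0.0], [[10.6, -2.0, 5.9], [0.011, 0.048, 0.001], 0.0]]
```

>>> jog_arm(
  series=[
    [[2.1,-0.2,1.5],[0.002,0.009,0.001],0.0],
    [[4.2,-0.6,2.6],[0.004,0.019,0.001],0.0],
    [[6.3,-1.1,3.7],[0.006,0.029,0.001],0.0],
    [[8.4,-1.5,4.8],[0.008,0.038,0.001],0.0],
    [[10.6,-2.0,5.9],[0.011,0.048,0.001],0.0],
  ],
)

```text
time_s: 11.12
ee_pos: [501.9, -18.1, 304.5]
ee_rot: [154.2, -0.0, 78.1]
force: [-1.3, -0.4, 0.4]
gripper_width: 9.7
```

```bash
python3 -c "
from h import *
meas(3)
arc(.15,R3,.010,5)
"
```

```text
t 11.27 Ft [-0.9 -0.  -1.4 -0.4] mean Ft -0.67 Fr 1.64 Fy -0.65 | Maxis 0.15 M 0.31 | phi -0.4462 r 71.7 y 0.2 w 9.9 J [ -2.  13. 116. -10.  26. -72.]
[[[2.1, -0.2, 1.2], [0.002, 0.009, -0.0], 0.0], [[4.3, -0.7, 2.2], [0.004, 0.019, -0.0], 0.0], [[6.5, -1.2, 3.2], [0.006, 0.029, -0.0], 0.0], [[8.7, -1.6, 4.2], [0.008, 0.038, -0.0], 0.0], [[10.8, -2.1, 5.1], [0.01, 0.048, -0.0], 0.0]]
```

>>> jog_arm(
  series=[
    [[2.1,-0.4,1.2],[0.002,0.009,0.0],0.0],
    [[4.3,-0.9,2.2],[0.004,0.019,0.0],0.0],
    [[6.5,-1.4,3.2],[0.006,0.029,0.0],0.0],
    [[8.7,-1.8,4.2],[0.008,0.038,0.0],0.0],
    [[10.8,-2.3,5.1],[0.01,0.048,0.0],0.0],
  ],
)

```text
time_s: 11.68
ee_pos: [512.7, -20.4, 309.6]
ee_rot: [157.0, -0.0, 78.1]
force: [-1.6, 1.1, 1.1]
gripper_width: 10.1
```

```bash
echo 'R3=mk(-.5948,71.9,.602,.2)'>>h.py; python3 -c "
from h import *
meas(3)
arc(.2,R3,.010,5)
"
```

```text
t 11.83 Ft [-1.2 -2.2 -0.9 -1.7] mean Ft -1.53 Fr 2.19 Fy 0.70 | Maxis 0.02 M 0.39 | phi -0.3961 r 71.8 y 0.2 w 10.3 J [ -3.  14. 113.  -7.  30. -75.]
[[[2.2, -0.5, 1.0], [0.002, 0.009, 0.0], 0.0], [[4.4, -0.9, 2.0], [0.004, 0.019, 0.0], 0.0], [[6.6, -1.4, 2.9], [0.006, 0.029, 0.0], 0.0], [[8.9, -1.9, 3.7], [0.008, 0.039, 0.0], 0.0], [[11.1, -2.3, 4.6], [0.01, 0.048, 0.0], 0.0]]
```

>>> jog_arm(
  series=[
    [[2,-0.4,1.0],[0.002,0.008,0.0],0.0],
    [[3.8,-0.8,1.7],[0.003,0.016,0.0],0.0],
    [[5.6,-1.2,2.5],[0.005,0.024,0.0],0.0],
    [[7.2,-1.5,3.1],[0.007,0.032,0.0],0.0],
    [[8.9,-1.9,3.7],[0.008,0.039,0.0],0.0],
  ],
)

```text
time_s: 12.25
ee_pos: [521.7, -22.3, 313.3]
ee_rot: [159.3, 0.0, 78.1]
force: [-2.6, 0.9, 2.3]
gripper_width: 9.7
```

```bash
python3 -c "
from h import *
meas(3)
arc(.24,R3,.008,5)
"
```

```text
t 12.40 Ft [-1.8 -1.2 -1.5 -2.2] mean Ft -1.68 Fr 2.57 Fy 0.54 | Maxis 0.09 M 0.50 | phi -0.3552 r 71.8 y 0.2 w 10.0 J [ -3.  14. 111.  -6.  34. -77.]
[[[1.7, -0.3, 0.7], [0.002, 0.007, 0.0], 0.0], [[3.5, -0.7, 1.4], [0.003, 0.015, 0.0], 0.0], [[5.3, -1.1, 2.0], [0.005, 0.023, 0.0], 0.0], [[7.1, -1.5, 2.7], [0.006, 0.03, 0.0], 0.0], [[8.9, -1.9, 3.3], [0.008, 0.038, 0.0], 0.0]]
```

>>> jog_arm(
  series=[
    [[1.7,-0.3,0.7],[0.002,0.008,0.0],0.0],
    [[3.5,-0.7,1.5],[0.003,0.016,0.0],0.0],
    [[5.3,-1.1,2.1],[0.005,0.024,0.0],0.0],
    [[7.1,-1.5,2.8],[0.006,0.031,0.0],0.0],
    [[8.9,-1.9,3.4],[0.008,0.039,0.0],0.0],
  ],
)

```text
time_s: 12.82
ee_pos: [530.7, -24.2, 316.7]
ee_rot: [161.6, 0.0, 78.1]
force: [-1.4, 1.0, 0.5]
gripper_width: 9.6
```

```bash
python3 -c "
from h import *
meas(3)
arc(.28,R3,.008,5)
"
```

```text
t 12.97 Ft [-1.4 -1.9 -2.2 -1.5] mean Ft -1.74 Fr 1.52 Fy 1.08 | Maxis -0.04 M 0.39 | phi -0.3152 r 71.9 y 0.2 w 9.9 J [ -3.  15. 109.  -5.  37. -78.]
[[[1.7, -0.4, 0.5], [0.002, 0.007, 0.0], 0.0], [[3.5, -0.8, 1.1], [0.003, 0.015, 0.0], 0.0], [[5.4, -1.2, 1.7], [0.005, 0.022, 0.0], 0.0], [[7.2, -1.5, 2.3], [0.007, 0.03, 0.0], 0.0], [[9.0, -1.9, 2.8], [0.008, 0.038, 0.0], 0.0]]
```

>>> jog_arm(
  series=[
    [[1.7,-0.4,0.6],[0.002,0.007,0.0],0.0],
    [[3.5,-0.8,1.2],[0.003,0.015,0.0],0.0],
    [[5.4,-1.2,1.8],[0.005,0.022,0.0],0.0],
    [[7.2,-1.5,2.4],[0.007,0.03,0.0],0.0],
    [[9.0,-1.9,2.9],[0.008,0.038,0.0],0.0],
  ],
)

```text
time_s: 13.38
ee_pos: [539.7, -26.1, 319.5]
ee_rot: [163.9, 0.0, 78.1]
force: [-2.1, 1.5, 0.9]
gripper_width: 9.8
```

```bash
python3 -c "
from h import *
meas(3)
arc(.32,R3,.008,5)
"
```

```text
t 13.53 Ft [-2.  -2.5 -3.4 -2.6] mean Ft -2.63 Fr 2.18 Fy 0.56 | Maxis -0.07 M 0.57 | phi -0.2748 r 72.0 y 0.1 w 9.9 J [ -3.  16. 107.  -4.  41. -79.]
[[[1.8, -0.4, 0.4], [0.002, 0.007, 0.0], 0.0], [[3.7, -0.8, 0.9], [0.003, 0.015, 0.0], 0.0], [[5.5, -1.2, 1.4], [0.005, 0.023, 0.0], 0.0], [[7.4, -1.6, 1.9], [0.007, 0.031, 0.0], 0.0], [[9.2, -2.0, 2.4], [0.008, 0.039, 0.0], 0.0]]
```

>>> jog_arm(
  series=[
    [[1.8,-0.4,0.5],[0.002,0.007,0.0],0.0],
    [[3.7,-0.8,1.0],[0.003,0.015,0.0],0.0],
    [[5.5,-1.2,1.5],[0.005,0.023,0.0],0.0],
    [[5.5,-1.2,1.5],[0.005,0.023,0.0],0.0],
    [[5.5,-1.2,1.5],[0.005,0.023,0.0],0.0],
  ],
)

```text
time_s: 13.95
ee_pos: [545.2, -27.3, 321.0]
ee_rot: [165.2, 0.0, 78.0]
force: [-3.2, 1.4, 1.2]
gripper_width: 9.8
```

```bash
python3 -c "
from h import *
meas(3)
arc(.344,R3,.008,5)
"
```

```text
t 14.10 Ft [-3.  -2.8 -2.9 -1.8] mean Ft -2.64 Fr 2.27 Fy 1.16 | Maxis -0.06 M 0.58 | phi -0.2504 r 72.0 y 0.2 w 10.2 J [ -3.  17. 106.  -3.  43. -80.]
[[[1.9, -0.4, 0.4], [0.002, 0.008, 0.0], 0.0], [[3.7, -0.8, 0.9], [0.003, 0.016, 0.0], 0.0], [[5.6, -1.2, 1.3], [0.005, 0.024, 0.0], 0.0], [[7.5, -1.6, 1.8], [0.007, 0.032, 0.0], 0.0], [[9.3, -2.0, 2.2], [0.008, 0.039, 0.0], 0.0]]
```

>>> jog_arm(
  series=[
    [[1.9,-0.4,0.5],[0.002,0.008,0.0],0.0],
    [[3.7,-0.8,1.0],[0.003,0.016,0.0],0.0],
    [[5.6,-1.2,1.4],[0.005,0.024,0.0],0.0],
    [[7.5,-1.6,1.9],[0.007,0.032,0.0],0.0],
    [[7.5,-1.6,1.9],[0.007,0.032,0.0],0.0],
  ],
)

```text
time_s: 14.52
ee_pos: [553.0, -29.0, 323.0]
ee_rot: [167.1, -0.0, 78.0]
force: [-3.6, 2.3, 2.7]
gripper_width: 9.7
```

```bash
python3 -c "
from h import *
meas(3)
arc(.376,R3,.008,5)
"
```

```text
t 14.67 Ft [-3.3 -2.5 -2.7 -1.8] mean Ft -2.59 Fr 2.94 Fy 0.86 | Maxis -0.06 M 0.57 | phi -0.2168 r 72.0 y 0.2 w 9.8 J [ -4.  18. 104.  -3.  46. -80.]
[[[1.8, -0.3, 0.3], [0.001, 0.007, 0.001], 0.0], [[3.6, -0.7, 0.7], [0.003, 0.015, 0.001], 0.0], [[5.5, -1.1, 1.1], [0.005, 0.023, 0.001], 0.0], [[7.4, -1.5, 1.5], [0.006, 0.031, 0.001], 0.0], [[9.2, -1.9, 1.8], [0.008, 0.039, 0.001], 0.0]]
```

>>> jog_arm(
  series=[
    [[1.8,-0.4,0.5],[0.001,0.007,0.001],0.0],
    [[3.6,-0.8,0.9],[0.003,0.015,0.001],0.0],
    [[5.5,-1.2,1.3],[0.005,0.023,0.001],0.0],
    [[7.4,-1.6,1.7],[0.006,0.031,0.001],0.0],
    [[9.2,-2.0,2.0],[0.008,0.039,0.001],0.0],
  ],
)

```text
time_s: 15.08
ee_pos: [562.1, -30.9, 325.0]
ee_rot: [169.4, -0.0, 78.1]
force: [-1.7, 1.1, 2.3]
gripper_width: 9.9
```

```bash
echo 'R3=mk(-.5948,72.1,.602,.2)'>>h.py;python3 -c "
from h import *
meas(3)
arc(.416,R3,.008,5)
"
```

```text
t 15.23 Ft [-1.5 -3.  -1.3 -2.8] mean Ft -2.16 Fr 2.69 Fy 0.54 | Maxis 0.05 M 0.57 | phi -0.1757 r 72.1 y 0.1 w 10.0 J [ -4.  19. 102.  -2.  49. -81.]
[[[1.7, -0.3, 0.3], [0.002, 0.008, -0.0], 0.0], [[3.6, -0.7, 0.7], [0.003, 0.015, -0.0], 0.0], [[5.4, -1.1, 1.0], [0.005, 0.023, -0.0], 0.0], [[7.3, -1.5, 1.3], [0.007, 0.031, -0.0], 0.0], [[9.2, -1.9, 1.6], [0.008, 0.039, -0.0], 0.0]]
```

>>> jog_arm(
  series=[
    [[1.8,-0.4,0.5],[0.002,0.008,0.0],0.0],
    [[3.6,-0.8,0.9],[0.003,0.015,0.0],0.0],
    [[5.5,-1.2,1.2],[0.005,0.023,0.0],0.0],
    [[7.3,-1.6,1.5],[0.007,0.031,0.0],0.0],
    [[9.2,-2.0,1.8],[0.008,0.039,0.0],0.0],
  ],
)

```text
time_s: 15.65
ee_pos: [571.6, -33.0, 326.8]
ee_rot: [171.7, 0.0, 78.1]
force: [-0.7, 2.1, -0.1]
gripper_width: 9.6
```

```bash
echo 'R3=mk(-.5948,72.3,.602,.2)'>>h.py;python3 -c "
from h import *
meas(3)
arc(.456,R3,.008,5)
"
```

```text
t 15.80 Ft [-1.1 -1.6 -1.4 -0.4] mean Ft -1.12 Fr 0.16 Fy 1.00 | Maxis 0.05 M 0.32 | phi -0.1328 r 72.3 y 0.1 w 10.1 J [ -4.  20. 100.  -1.  52. -81.]
[[[1.5, -0.2, 0.2], [0.002, 0.008, -0.0], 0.0], [[3.4, -0.6, 0.5], [0.003, 0.016, -0.0], 0.0], [[5.3, -1.0, 0.7], [0.005, 0.024, -0.0], 0.0], [[7.2, -1.4, 1.0], [0.007, 0.032, -0.0], 0.0], [[9.1, -1.8, 1.2], [0.008, 0.039, -0.0], 0.0]]
```

>>> jog_arm(
  series=[
    [[1.7,-0.4,0.3],[0.002,0.008,0.0],0.0],
    [[3.5,-0.8,0.6],[0.003,0.016,0.0],0.0],
    [[5.3,-1.2,0.9],[0.005,0.024,0.0],0.0],
    [[7.2,-1.6,1.1],[0.007,0.032,0.0],0.0],
    [[9.1,-1.9,1.3],[0.008,0.039,0.0],0.0],
  ],
)

```text
time_s: 16.22
ee_pos: [581.1, -34.9, 328.1]
ee_rot: [173.9, 0.0, 78.1]
force: [-0.1, 1.4, -0.3]
gripper_width: 9.9
```

```bash
python3 -c "
from h import *
meas(3)
arc(.5,R3,.008,5)
"
```

```text
t 16.37 Ft [-0.5 -0.7 -0.6 -0.7] mean Ft -0.62 Fr -0.17 Fy 1.86 | Maxis -0.07 M 0.08 | phi -0.0941 r 72.4 y 0.1 w 9.8 J [ -4.  21.  97.  -1.  56. -82.]
[[[2.7, -0.5, 0.2], [0.003, 0.012, -0.0], 0.0], [[4.6, -0.9, 0.3], [0.004, 0.02, -0.0], 0.0], [[6.5, -1.3, 0.5], [0.006, 0.028, -0.0], 0.0], [[8.4, -1.7, 0.6], [0.008, 0.036, -0.0], 0.0], [[10.3, -2.1, 0.8], [0.009, 0.044, -0.0], 0.0]]
```

>>> jog_arm(
  series=[
    [[1.8,-0.4,0.1],[0.002,0.008,0.0],0.0],
    [[3.7,-0.8,0.3],[0.003,0.016,0.0],0.0],
    [[5.6,-1.2,0.5],[0.005,0.024,0.0],0.0],
    [[7.5,-1.6,0.7],[0.007,0.032,0.0],0.0],
    [[7.5,-1.6,0.7],[0.007,0.032,0.0],0.0],
  ],
)

```text
time_s: 16.78
ee_pos: [588.9, -36.6, 328.8]
ee_rot: [175.8, -0.0, 78.1]
force: [0.4, 0.9, 0.2]
gripper_width: 9.7
```

```bash
python3 -c "
from h import *
meas(3)
arc(.532,R3,.008,5)
"
```

```text
t 16.93 Ft [0.2 1.3 0.6 1.7] mean Ft 0.97 Fr -1.01 Fy 1.13 | Maxis 0.09 M -0.14 | phi -0.0612 r 72.4 y 0.1 w 10.2 J [ -5.  22.  96.  -1.  58. -82.]
[[[2.6, -0.4, 0.0], [0.003, 0.012, -0.0], 0.0], [[4.5, -0.8, 0.1], [0.004, 0.02, -0.0], 0.0], [[6.4, -1.2, 0.2], [0.006, 0.028, -0.0], 0.0], [[8.3, -1.6, 0.3], [0.007, 0.036, -0.0], 0.0], [[10.3, -2.0, 0.4], [0.009, 0.043, -0.0], 0.0]]
```

>>> jog_arm(
  series=[
    [[1.8,-0.4,0.1],[0.002,0.008,0.0],0.0],
    [[3.7,-0.8,0.2],[0.003,0.016,0.0],0.0],
    [[5.6,-1.2,0.3],[0.005,0.024,0.0],0.0],
    [[7.5,-1.6,0.3],[0.007,0.032,0.0],0.0],
    [[7.5,-1.6,0.3],[0.007,0.032,0.0],0.0],
  ],
)

```text
time_s: 17.35
ee_pos: [596.5, -38.3, 329.2]
ee_rot: [177.6, -0.0, 78.1]
force: [0.1, 1.3, -0.3]
gripper_width: 9.8
```

```bash
python3 -c "
from h import *
meas(3)
arc(.564,R3,.008,5)
"
```

```text
t 17.50 Ft [-0.2  1.1  1.1  0.9] mean Ft 0.74 Fr -0.63 Fy 0.72 | Maxis -0.08 M -0.26 | phi -0.0302 r 72.4 y 0.1 w 10.2 J [ -5.  23.  94.  -0.  61. -83.]
[[[2.7, -0.4, -0.0], [0.002, 0.012, -0.0], 0.0], [[4.6, -0.8, 0.0], [0.004, 0.02, -0.0], 0.0], [[6.5, -1.2, 0.0], [0.006, 0.028, -0.0], 0.0], [[8.4, -1.6, 0.1], [0.007, 0.035, -0.0], 0.0], [[10.3, -2.0, 0.1], [0.009, 0.043, -0.0], 0.0]]
```

>>> jog_arm(
  series=[
    [[1.8,-0.4,0.0],[0.002,0.008,0.0],0.0],
    [[3.7,-0.8,0.0],[0.003,0.016,0.0],0.0],
    [[5.6,-1.2,0.0],[0.005,0.024,0.0],0.0],
    [[7.5,-1.5,0.1],[0.007,0.032,0.0],0.0],
    [[7.5,-1.5,0.1],[0.007,0.032,0.0],0.0],
  ],
)

```text
time_s: 17.92
ee_pos: [604.1, -39.8, 329.4]
ee_rot: [179.5, -0.0, 78.1]
force: [1.1, 1.5, 0.9]
gripper_width: 9.7
```

```bash
python3 -c "
from h import *
meas(3)
arc(.596,R3,.008,5)
"
```

```text
t 18.07 Ft [0.7 1.4 1.  1. ] mean Ft 1.05 Fr 0.59 Fy 0.92 | Maxis -0.14 M -0.40 | phi 0.0006 r 72.4 y 0.1 w 10.2 J [ -5.  24.  92.  -0.  63. -83.]
[[[2.7, -0.4, -0.1], [0.002, 0.012, -0.0], 0.0], [[4.6, -0.8, -0.1], [0.004, 0.02, -0.0], 0.0], [[6.5, -1.2, -0.2], [0.005, 0.027, -0.0], 0.0], [[8.4, -1.6, -0.2], [0.007, 0.035, -0.0], 0.0], [[10.3, -2.0, -0.3], [0.009, 0.043, -0.0], 0.0]]
```

>>> jog_arm(
  series=[
    [[1.8,-0.4,0.0],[0.002,0.008,0.0],0.0],
    [[3.7,-0.8,0.0],[0.003,0.016,0.0],0.0],
    [[5.6,-1.2,0.0],[0.005,0.024,0.0],0.0],
    [[7.5,-1.5,0.0],[0.007,0.032,0.0],0.0],
    [[7.5,-1.5,0.0],[0.007,0.032,0.0],0.0],
  ],
)

```text
time_s: 18.48
ee_pos: [611.8, -41.4, 329.4]
ee_rot: [-178.7, -0.0, 78.1]
force: [2.5, 0.0, 0.6]
gripper_width: 9.5
```

```bash
python3 -c "
from h import *
meas(3)
arc(.628,R3,.008,5)
grab('side','s6.png');grab('wrist','w6.png')
import cv2
a=cv2.imread('pics/s6.png')[130:280,175:335]; b=cv2.imread('pics/w6.png')[150:300,170:330]; cv2.imwrite('pics/s6c.png',cv2.resize(np.hstack([a,b]),None,fx=2.5,fy=2.5,interpolation=cv2.INTER_CUBIC))
"
```

```text
t 18.63 Ft [2.5 1.9 1.9 2.1] mean Ft 2.07 Fr -0.13 Fy 0.58 | Maxis -0.11 M -0.61 | phi 0.0315 r 72.5 y 0.1 w 9.9 J [ -5.  25.  90.   0.  66. -83.]
[[[2.7, -0.4, -0.3], [0.002, 0.011, -0.0], 0.0], [[4.6, -0.8, -0.4], [0.004, 0.019, -0.0], 0.0], [[6.5, -1.2, -0.5], [0.005, 0.027, -0.0], 0.0], [[8.4, -1.6, -0.6], [0.007, 0.035, -0.0], 0.0], [[10.3, -2.0, -0.7], [0.009, 0.043, -0.0], 0.0]]
```

View pics/s6c.png

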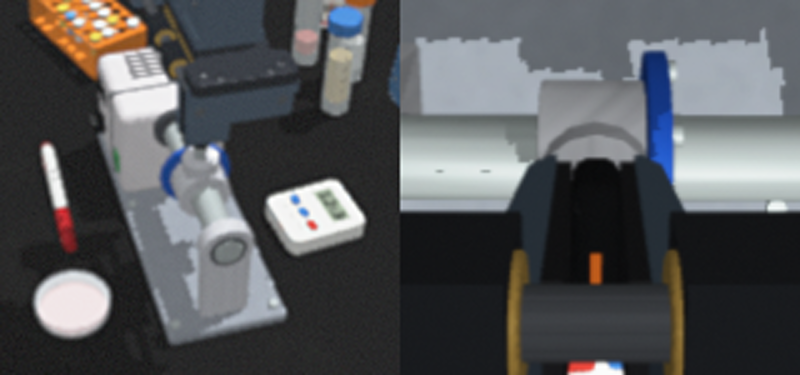

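>>> jog_arm(
  series=[
    [[0,0,0],[0,0,0],0.2],
    [[0,0,0],[0,0,0],0.2],
    [[0,0,0],[0,0,0],0.2],
    [[0,0,0],[0,0,0],0.0],
    [[0,0,0],[0,0,0],0.0],
  ],
  squeeze=12,
)

```text
time_s: 19.15
ee_pos: [611.2, -41.3, 329.4]
ee_rot: [-178.7, -0.0, 78.1]
force: [-0.1, -0.4, 0.0]
gripper_width: 10.3
```

>>> jog_arm(
  series=[
    [[0,0,0],[0,0,0],0.0],
    [[0,0,0],[0,0,0],0.0],
    [[0,0,0],[0,0,0],0.0],
    [[0,0,0],[0,0,0],0.0],
    [[0,0,0],[0,0,0],0.0],
  ],
)

```text
time_s: 19.57
ee_pos: [611.2, -41.3, 329.4]
ee_rot: [-178.7, -0.0, 78.1]
force: [0.2, -0.5, -0.2]
gripper_width: 10.0
```

```bash
python3 -c "
from h import *
loc()
meas(3)
arc(.628,R3,.008,5)
"
```

```text
t19.57 g [ 1.8  0.2 72.4] th -0.023 phi 0.025 r 72.4 F [ 0.3 -0.4 -0.2] M [ 0.08 -0.16 -0.08] w 10.0 q [ -5.   25.   90.5   0.2  65.8 -83.2]
t 19.72 Ft [ 0.3 -0.2  1.   0.1] mean Ft 0.31 Fr -0.23 Fy -0.35 | Maxis -0.08 M -0.16 | phi 0.0249 r 72.4 y 0.2 w 10.0 J [ -5.  25.  90.   0.  66. -83.]
[[[3.0, -0.5, -0.3], [0.002, 0.011, -0.0], 0.0], [[4.9, -0.9, -0.3], [0.003, 0.019, -0.0], 0.0], [[6.8, -1.3, -0.4], [0.005, 0.026, -0.0], 0.0], [[8.7, -1.7, -0.5], [0.007, 0.034, -0.0], 0.0], [[10.6, -2.1, -0.7], [0.008, 0.042, -0.0], 0.0]]
```

```bash
echo 'R4=mk(.0249,72.4,-.023,.2)'>>h.py;python3 -c "
from h import *
arc(0,R4,.01,4)
"
```

```text
[[[2.4, -0.4, -0.1], [0.002, 0.01, -0.0], 0.0], [[4.8, -0.9, -0.2], [0.004, 0.02, -0.0], 0.0], [[7.2, -1.4, -0.3], [0.006, 0.029, -0.0], 0.0], [[9.6, -1.9, -0.5], [0.008, 0.039, -0.0], 0.0]]
```

>>> jog_arm(
  series=[
    [[2.4,-0.4,-0.1],[0.002,0.01,0],0.0],
    [[4.8,-0.9,-0.2],[0.004,0.02,0],0.0],
    [[7.2,-1.4,-0.3],[0.006,0.029,0],0.0],
    [[9.6,-1.9,-0.5],[0.008,0.039,0],0.0],
    [[9.6,-1.9,-0.5],[0.008,0.039,0],0.0],
  ],
)

```text
time_s: 20.13
ee_pos: [621.1, -43.3, 328.9]
ee_rot: [-176.3, -0.0, 78.1]
force: [-1.1, 0.6, 2.6]
gripper_width: 10.0
```

```bash
python3 -c "
from h import *
meas(3)
arc(.04,R4,.01,4)
"
```

```text
t 20.28 Ft [-1.4 -1.  -1.1 -1.2] mean Ft -1.18 Fr 1.88 Fy -0.31 | Maxis -0.23 M 0.05 | phi 0.0662 r 72.4 y 0.2 w 9.9 J [ -5.  26.  88.   0.  69. -83.]
[[[2.3, -0.5, -0.2], [0.002, 0.01, -0.0], 0.0], [[4.7, -1.0, -0.4], [0.004, 0.02, -0.0], 0.0], [[7.1, -1.5, -0.6], [0.006, 0.029, -0.0], 0.0], [[9.5, -2.0, -0.9], [0.008, 0.039, -0.0], 0.0]]
```

>>> jog_arm(
  series=[
    [[2.3,-0.5,-0.1],[0.002,0.01,0],0.0],
    [[4.7,-1.0,-0.3],[0.004,0.02,0],0.0],
    [[7.1,-1.5,-0.5],[0.006,0.029,0],0.0],
    [[9.5,-2.0,-0.8],[0.008,0.039,0],0.0],
    [[9.5,-2.0,-0.8],[0.008,0.039,0],0.0],
  ],
)

```text
time_s: 20.7
ee_pos: [630.6, -45.3, 328.1]
ee_rot: [-174.0, -0.0, 78.1]
force: [-2.3, 0.4, 2.8]
gripper_width: 10.1
```

```bash
python3 -c "
from h import *
meas(3)
arc(.08,R4,.01,4)
"
```

```text
t 20.85 Ft [-2.6 -1.6 -0.8 -0.2] mean Ft -1.31 Fr 1.84 Fy -0.26 | Maxis -0.26 M 0.06 | phi 0.1060 r 72.5 y 0.2 w 10.0 J [ -5.  28.  86.   1.  72. -84.]
[[[2.3, -0.5, -0.3], [0.002, 0.01, -0.0], 0.0], [[4.7, -1.0, -0.6], [0.004, 0.02, -0.0], 0.0], [[7.1, -1.5, -0.9], [0.006, 0.029, -0.0], 0.0], [[9.4, -2.0, -1.3], [0.008, 0.039, -0.0], 0.0]]
```

>>> jog_arm(
  series=[
    [[2.3,-0.5,-0.2],[0.002,0.01,0],0.0],
    [[4.7,-1.0,-0.5],[0.004,0.02,0],0.0],
    [[7.1,-1.5,-0.8],[0.006,0.029,0],0.0],
    [[9.4,-2.0,-1.2],[0.008,0.039,0],0.0],
    [[9.4,-2.0,-1.2],[0.008,0.039,0],0.0],
  ],
)

```text
time_s: 21.27
ee_pos: [640.1, -47.3, 326.9]
ee_rot: [-171.7, 0.0, 78.1]
force: [-1.4, -0.2, 2.2]
gripper_width: 9.9
```

```bash
python3 -c "
from h import *
meas(3)
arc(.12,R4,.01,4)
"
```

```text
t 21.42 Ft [-1.6 -0.5 -0.6 -1. ] mean Ft -0.94 Fr 1.86 Fy 0.10 | Maxis -0.18 M 0.05 | phi 0.1456 r 72.5 y 0.2 w 9.8 J [ -5.  29.  84.   1.  75. -84.]
[[[2.4, -0.5, -0.5], [0.002, 0.01, -0.0], 0.0], [[4.7, -1.0, -0.9], [0.004, 0.02, -0.0], 0.0], [[7.1, -1.5, -1.3], [0.006, 0.03, -0.0], 0.0], [[9.5, -2.0, -1.7], [0.008, 0.039, -0.0], 0.0]]
```

>>> jog_arm(
  series=[
    [[2.4,-0.5,-0.4],[0.002,0.01,0],0.0],
    [[4.7,-1.0,-0.8],[0.004,0.02,0],0.0],
    [[7.1,-1.5,-1.2],[0.006,0.03,0],0.0],
    [[9.5,-2.0,-1.6],[0.008,0.039,0],0.0],
    [[9.5,-2.0,-1.6],[0.008,0.039,0],0.0],
  ],
)

```text
time_s: 21.83
ee_pos: [649.6, -49.3, 325.4]
ee_rot: [-169.4, 0.0, 78.1]
force: [-1.9, 0.6, 3.5]
gripper_width: 9.9
```

```bash
python3 -c "
from h import *
meas(3)
arc(.16,R4,.01,4)
"
```

```text
t 21.98 Ft [-2.6 -2.3 -1.6 -1.4] mean Ft -1.97 Fr 2.56 Fy 0.12 | Maxis -0.33 M 0.15 | phi 0.1863 r 72.6 y 0.2 w 9.8 J [ -6.  31.  82.   1.  78. -84.]
[[[2.3, -0.5, -0.6], [0.002, 0.01, -0.0], 0.0], [[4.6, -1.0, -1.1], [0.004, 0.02, -0.0], 0.0], [[7.0, -1.5, -1.6], [0.006, 0.029, -0.0], 0.0], [[9.3, -2.0, -2.1], [0.009, 0.039, -0.0], 0.0]]
```

>>> jog_arm(
  series=[
    [[2.3,-0.5,-0.4],[0.002,0.01,0],0.0],
    [[4.6,-1.0,-0.9],[0.004,0.02,0],0.0],
    [[7.0,-1.5,-1.4],[0.006,0.029,0],0.0],
    [[7.0,-1.5,-1.4],[0.006,0.029,0],0.0],
    [[7.0,-1.5,-1.4],[0.006,0.029,0],0.0],
  ],
)

```text
time_s: 22.4
ee_pos: [656.4, -50.7, 324.0]
ee_rot: [-167.8, 0.0, 78.1]
force: [-0.9, 0.9, 2.0]
gripper_width: 10.1
```

```bash
echo 'R4=mk(.0249,72.6,-.023,.2)'>>h.py; python3 -c "
from h import *
meas(3)
arc(.19,R4,.01,4)
"
```

```text
t 22.55 Ft [-1.4 -1.2 -2.1 -0.9] mean Ft -1.42 Fr 2.07 Fy 0.81 | Maxis -0.24 M 0.11 | phi 0.2158 r 72.6 y 0.2 w 9.7 J [ -6.  32.  80.   1.  80. -84.]
[[[2.4, -0.5, -0.6], [0.003, 0.01, -0.0], 0.0], [[4.7, -1.0, -1.1], [0.005, 0.02, -0.0], 0.0], [[7.0, -1.5, -1.7], [0.007, 0.03, -0.0], 0.0], [[9.4, -2.0, -2.3], [0.009, 0.04, -0.0], 0.0]]
```

>>> jog_arm(
  series=[
    [[2.4,-0.5,-0.5],[0.003,0.01,0],0.0],
    [[4.7,-1.0,-1.0],[0.005,0.02,0],0.0],
    [[7.0,-1.5,-1.6],[0.007,0.03,0],0.0],
    [[9.4,-2.0,-2.2],[0.009,0.04,0],0.0],
    [[9.4,-2.0,-2.2],[0.009,0.04,0],0.0],
  ],
)

```text
time_s: 22.97
ee_pos: [666.0, -52.8, 321.7]
ee_rot: [-165.4, -0.0, 78.1]
force: [-1.1, -0.6, 3.8]
gripper_width: 9.9
```

```bash
python3 -c "
from h import *
meas(3)
arc(.23,R4,.01,4)
"
```

```text
t 23.12 Ft [-1.9 -1.7 -1.6 -1.3] mean Ft -1.63 Fr 2.50 Fy 0.16 | Maxis -0.38 M 0.01 | phi 0.2567 r 72.7 y 0.2 w 10.0 J [ -6.  33.  78.   2.  83. -84.]
[[[2.2, -0.4, -0.7], [0.002, 0.01, -0.0], 0.0], [[4.5, -0.9, -1.3], [0.004, 0.019, -0.0], 0.0], [[6.8, -1.4, -2.0], [0.006, 0.029, -0.0], 0.0], [[9.1, -1.9, -2.7], [0.008, 0.039, -0.0], 0.0]]
```

>>> jog_arm(
  series=[
    [[2.2,-0.5,-0.5],[0.002,0.01,0],0.0],
    [[4.5,-1.0,-1.1],[0.004,0.019,0],0.0],
    [[6.8,-1.5,-1.8],[0.006,0.029,0],0.0],
    [[9.1,-2.0,-2.5],[0.008,0.039,0],0.0],
    [[9.1,-2.0,-2.5],[0.008,0.039,0],0.0],
  ],
)

```text
time_s: 23.53
ee_pos: [675.2, -54.8, 319.1]
ee_rot: [-163.1, -0.0, 78.1]
force: [-1.6, 0.5, 3.6]
gripper_width: 9.4
```

```bash
 echo 'R4=mk(.0249,72.8,-.023,.2)'>>h.py; python3 -c "
from h import *
meas(3)
arc(.27,R4,.01,4)
"
```

```text
t 23.68 Ft [-2.6 -1.5 -0.6 -0.6] mean Ft -1.34 Fr 2.53 Fy 0.26 | Maxis -0.34 M -0.01 | phi 0.2957 r 72.8 y 0.1 w 9.7 J [ -6.  35.  76.   2.  86. -84.]
[[[2.3, -0.4, -0.7], [0.002, 0.01, -0.0], 0.0], [[4.6, -0.9, -1.4], [0.004, 0.019, -0.0], 0.0], [[6.9, -1.4, -2.2], [0.006, 0.029, -0.0], 0.0], [[9.1, -1.9, -3.0], [0.008, 0.039, -0.0], 0.0]]
```

>>> jog_arm(
  series=[
    [[2.3,-0.5,-0.5],[0.002,0.01,0],0.0],
    [[4.6,-1.0,-1.2],[0.004,0.019,0],0.0],
    [[6.9,-1.5,-2.0],[0.006,0.029,0],0.0],
    [[9.1,-1.9,-2.8],[0.008,0.039,0],0.0],
    [[9.1,-1.9,-2.8],[0.008,0.039,0],0.0],
  ],
)

```text
time_s: 24.1
ee_pos: [684.3, -56.6, 316.3]
ee_rot: [-160.8, 0.0, 78.1]
force: [-1.3, -0.1, 1.8]
gripper_width: 9.8
```

```bash
 echo 'R4=mk(.0249,73.0,-.023,.2)'>>h.py; python3 -c "
from h import *
meas(3)
arc(.31,R4,.01,4)
"
```

```text
t 24.25 Ft [-1.8 -1.9 -1.1 -0.6] mean Ft -1.34 Fr 1.06 Fy -0.05 | Maxis -0.33 M -0.01 | phi 0.3343 r 72.9 y 0.1 w 10.4 J [ -6.  36.  74.   2.  89. -85.]
[[[2.4, -0.4, -0.7], [0.002, 0.01, -0.0], 0.0], [[4.6, -0.9, -1.5], [0.004, 0.019, -0.0], 0.0], [[6.9, -1.4, -2.4], [0.006, 0.029, -0.0], 0.0], [[9.1, -1.9, -3.3], [0.008, 0.039, -0.0], 0.0]]
```

>>> jog_arm(
  series=[
    [[2.3,-0.5,-0.7],[0.002,0.01,0],0.0],
    [[4.6,-1.0,-1.5],[0.004,0.019,0],0.0],
    [[6.9,-1.5,-2.3],[0.006,0.029,0],0.0],
    [[9.1,-1.9,-3.2],[0.008,0.039,0],0.0],
    [[9.1,-1.9,-3.2],[0.008,0.039,0],0.0],
  ],
)

```text
time_s: 24.67
ee_pos: [693.3, -58.5, 312.9]
ee_rot: [-158.5, 0.0, 78.1]
force: [-3.4, 1.0, 2.7]
gripper_width: 10.2
```

```bash
 python3 -c "
from h import *
meas(3)
arc(.35,R4,.01,4)
"
```

```text
t 24.82 Ft [-4.3 -3.2 -2.6 -2.5] mean Ft -3.14 Fr 0.51 Fy 0.12 | Maxis -0.54 M 0.23 | phi 0.3728 r 72.9 y 0.1 w 10.0 J [ -6.  38.  71.   2.  92. -85.]
[[[2.3, -0.5, -0.9], [0.002, 0.009, -0.0], 0.0], [[4.5, -1.0, -1.8], [0.004, 0.019, -0.0], 0.0], [[6.7, -1.4, -2.8], [0.006, 0.029, -0.0], 0.0], [[8.9, -1.9, -3.7], [0.009, 0.038, -0.0], 0.0]]
```

>>> jog_arm(
  series=[
    [[0.9,-0.2,-0.4],[0.001,0.004,0],0.0],
    [[1.8,-0.4,-0.7],[0.002,0.008,0],0.0],
    [[2.7,-0.6,-1.1],[0.002,0.012,0],0.0],
    [[2.7,-0.6,-1.1],[0.002,0.012,0],0.0],
    [[2.7,-0.6,-1.1],[0.002,0.012,0],0.0],
  ],
)

```text
time_s: 25.23
ee_pos: [695.7, -59.0, 312.0]
ee_rot: [-157.9, 0.0, 78.1]
force: [-2.5, 0.8, 0.7]
gripper_width: 10.3
```

```bash
 python3 -c "
from h import *
meas(4)
arc(.362,R4,.01,4)
"
```

```text
t 25.43 Ft [-2.7 -3.3 -3.  -2.5 -4.2] mean Ft -3.13 Fr -0.61 Fy 1.00 | Maxis -0.63 M 0.13 | phi 0.3833 r 73.0 y 0.1 w 10.0 J [ -6.  38.  71.   2.  93. -85.]
[[[2.3, -0.5, -0.9], [0.003, 0.009, -0.0], 0.0], [[4.5, -1.0, -1.9], [0.005, 0.018, -0.0], 0.0], [[6.7, -1.4, -2.9], [0.007, 0.028, -0.0], 0.0], [[8.9, -1.9, -3.9], [0.009, 0.038, -0.0], 0.0]]
```

```bash
 python3 -c "
from h import *
arc(.358,R4,-.025,4)
"
```

```text
[[[-6.4, 1.3, 2.6], [-0.005, -0.03, -0.0], 0.0], [[-12.0, 2.5, 4.7], [-0.011, -0.054, -0.0], 0.0], [[-17.7, 3.7, 6.6], [-0.016, -0.078, -0.0], 0.0], [[-23.5, 4.9, 8.4], [-0.021, -0.103, -0.0], 0.0]]
```

>>> jog_arm(
  series=[
    [[-5.6,1.2,2.2],[-0.005,-0.025,0],0.0],
    [[-11.5,2.4,4.4],[-0.011,-0.051,0],0.0],
    [[-17.5,3.7,6.4],[-0.016,-0.077,0],0.0],
    [[-23.5,4.9,8.2],[-0.021,-0.103,0],0.0],
    [[-23.5,4.9,8.2],[-0.021,-0.103,0],0.0],
  ],
)

```text
time_s: 25.85
ee_pos: [671.6, -54.0, 320.4]
ee_rot: [-164.0, 0.0, 78.1]
force: [-0.8, 1.7, -1.0]
gripper_width: 9.9
```

```bash
 python3 -c "
from h import *
meas(4)
arc(.258,R4,.01,5)
"
```

```text
t 26.05 Ft [-0.8 -1.8 -1.9 -1.  -1.7] mean Ft -1.42 Fr -0.49 Fy 0.96 | Maxis -0.38 M -0.04 | phi 0.2840 r 72.8 y 0.1 w 9.6 J [ -6.  34.  76.   2.  85. -84.]
[[[2.1, -0.4, -0.4], [0.002, 0.009, -0.0], 0.0], [[4.4, -0.9, -1.1], [0.004, 0.019, -0.0], 0.0], [[6.7, -1.4, -1.9], [0.006, 0.029, -0.0], 0.0], [[8.9, -1.8, -2.6], [0.008, 0.038, -0.0], 0.0], [[11.2, -2.3, -3.4], [0.01, 0.048, -0.0], 0.0]]
```

>>> jog_arm(
  series=[
    [[0,0,0],[0,0,0],0.3],
    [[0,0,0],[0,0,0],0.3],
    [[0,0,0],[0,0,0],0.3],
    [[0,0,0],[0,0,0],0.3],
    [[0,0,0],[0,0,0],0.3],
  ],
)

```text
time_s: 26.47
ee_pos: [672.6, -54.3, 320.1]
ee_rot: [-163.9, 0.0, 78.1]
force: [1.2, 0.9, 0.2]
gripper_width: 27.3
```

```bash
 python3 -c "
from h import *
import pickle
meas(2); loc()
s,f=grab('wrist','w7.png');pickle.dump((s,f),open('w7.pkl','wb')); S,fs=grab('side','s7.png');pickle.dump((S,fs),open('s7.pkl','wb'))
import cv2
a=cv2.imread('pics/s7.png')[130:280,175:335]; b=cv2.imread('pics/w7.png')[100:300,150:350]; cv2.imwrite('pics/s7c.png',cv2.resize(a,None,fx=4,fy=4,interpolation=cv2.INTER_CUBIC));cv2.imwrite('pics/w7c.png',cv2.resize(b,None,fx=3,fy=3,interpolation=cv2.INTER_CUBIC))
"
```

```text
t 26.57 Ft [ 0.9 -0.6 -0.1] mean Ft 0.07 Fr 0.42 Fy 0.41 | Maxis -0.26 M -0.27 | phi 0.2883 r 72.8 y 0.0 w 27.3 J [ -6.  34.  76.   2.  85. -84.]
t26.57 g [20.6  0.1 69.8] th -0.281 phi 0.287 r 72.8 F [0.1 0.6 0.6] M [ 0.08 -0.28  0.  ] w 27.3 q [ -5.9  34.2  76.4   1.6  85.4 -84.4]
```

View pics/s7c.png

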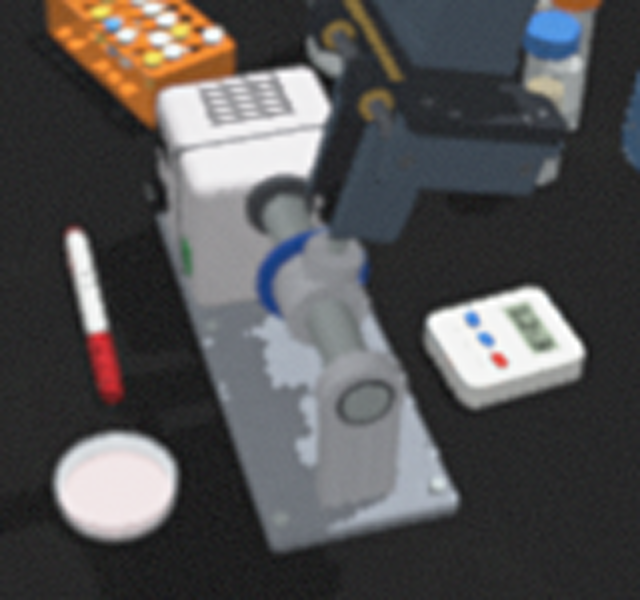

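View pics/w7c.png

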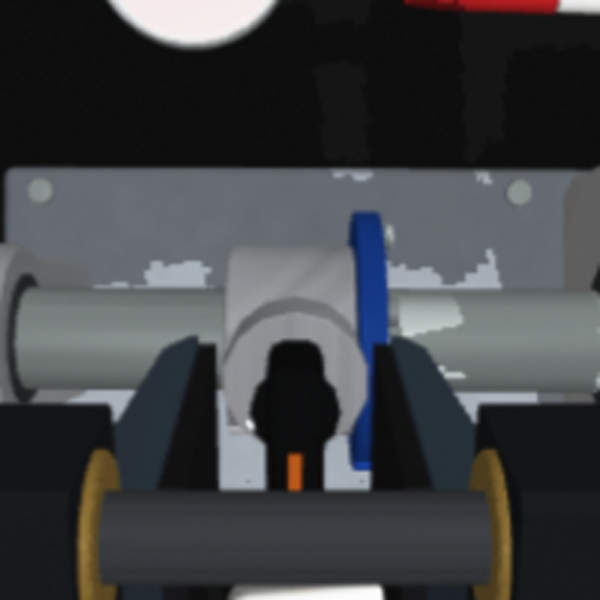

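```bash
python3 -c "
from h import *
import pickle
s,f=pickle.load(open('w7.pkl','rb'))
a=np.linspace(0,2*np.pi,361)
pr=lambda X:(proj(f,rot2w(P0,X),s)-[150,100])*3
F=np.r_[[pr(np.c_[30*np.cos(a),0*a+y,85+30*np.sin(a)]) for y in (13,19)]]
print('flange',F[...,0].min(),F[...,0].max(),F[...,1].min(),F[...,1].max())
print('shaft',pr([[x,-50,85] for x in (-12,12)]).round())
for q in (.15,.2,.25,.3,.35):
    u=np.array([np.sin(q),0,np.cos(q)]);e=np.array([np.cos(q),0,-np.sin(q)])
    ring=lambda r,R:pr(np.array([0,0,85])+r*u+R*np.outer(np.cos(a),e)+R*np.outer(np.sin(a),[0,1,0]))
    b=ring(32,15);d=ring(50,8.5)
    print(q,'boss',b.min(0).round(),b.max(0).round(),'disc c',d.mean(0).round(),'bar end',pr(np.array([0,0,85])+71*u-15*e).round())
"
```

```text
flange 344.69627370722816 389.30228257578517 207.96953878502327 468.800468597177
shaft [[ 80. 286.]
 [ 80. 389.]]
0.15 boss [221. 293.] [370. 440.] disc c [296. 388.] bar end [[296. 328.]]
0.2 boss [221. 302.] [370. 446.] disc c [296. 402.] bar end [[296. 351.]]
0.25 boss [221. 311.] [370. 452.] disc c [296. 414.] bar end [[296. 373.]]
0.3 boss [221. 320.] [370. 458.] disc c [296. 427.] bar end [[296. 396.]]
0.35 boss [221. 328.] [370. 463.] disc c [296. 439.] bar end [[296. 418.]]
```

```bash
python3 -c "
from h import *
q=.235
to(-q,[72.3*np.sin(q),0.1,85+72.3*np.cos(q)])
"
```

```text
t 26.67 q [ -5.9  34.2  76.4   1.7  85.4 -84.4] F [ 0.5 -0.5 -0. ] w 27.0
target [661.2 -51.8 322.6] shift [-11.2   2.3   2.5] rotvec [-0.009 -0.045 -0.   ] | 12.0 2.7
```

>>> jog_arm(
  series=[
    [[-6,1.2,1.3],[-0.005,-0.023,0],0.3],
    [[-11.2,2.3,2.5],[-0.009,-0.045,0],0.3],
    [[-11.2,2.3,2.5],[-0.009,-0.045,0],0.1],
    [[-11.2,2.3,2.5],[-0.009,-0.045,0],0.0],
    [[-11.2,2.3,2.5],[-0.009,-0.045,0],0.0],
  ],
  squeeze=20,
)

```text
time_s: 27.08
ee_pos: [661.4, -51.9, 322.7]
ee_rot: [-166.5, -0.0, 78.1]
force: [-0.7, -0.1, -0.1]
gripper_width: 10.4
```

>>> jog_arm(
  series=[
    [[0,0,0],[0,0,0],0.0],
    [[0,0,0],[0,0,0],0.0],
    [[0,0,0],[0,0,0],0.0],
    [[0,0,0],[0,0,0],0.0],
    [[0,0,0],[0,0,0],0.0],
  ],
)

```text
time_s: 27.5
ee_pos: [661.5, -51.9, 322.6]
ee_rot: [-166.5, -0.0, 78.1]
force: [0.4, 0.1, 0.9]
gripper_width: 9.8
```

```bash
cat >> h.py <<'E'
def spin(phi,th,r0,a0,step,n=5):
    s=telemetry.state(); T=T_tool(s); rows=[]
    print('F tool',(T[:3,:3].T@s['force']).round(1),'M tool',(T[:3,:3].T@s['torque']).round(2))
    for k in range(1,n+1):
        a=a0+step*k; R=tool_R(th,a); r=r0-a; t=rot2w(P0,[r*np.sin(phi),.1,85+r*np.cos(phi)])[0]-172*R[:,2]
        rows.append([(t-s['ee_pos']).round(1).tolist(),Ro.from_matrix(R@T[:3,:3].T).as_rotvec().round(3).tolist(),0.0])
    print(rows)
E
python3 -c "
from h import *
meas(2); s=loc()
spin(.235,-.235,72.3,0,.05)
"
```

```text
t 27.60 Ft [ 0.2 -1.3 -1. ] mean Ft -0.72 Fr 0.52 Fy 0.06 | Maxis -0.32 M -0.14 | phi 0.2368 r 72.4 y 0.1 w 9.5 J [ -6.  33.  79.   1.  82. -84.]
t27.60 g [17.   0.1 70.4] th -0.236 phi 0.237 r 72.4 F [-0.9  0.5  0.5] M [ 0.16 -0.13 -0.07] w 9.5 q [ -5.8  32.5  78.9   1.5  82.  -84.3]
F tool [ 0.5 -1.  -0.3] M tool [-0.13  0.18  0.03]
[[[-0.3, 0.1, -0.1], [-0.012, 0.002, -0.049], 0.0], [[-0.3, 0.1, -0.2], [-0.023, 0.004, -0.097], 0.0], [[-0.3, 0.1, -0.2], [-0.035, 0.007, -0.146], 0.0], [[-0.3, 0.1, -0.3], [-0.046, 0.009, -0.195], 0.0], [[-0.3, 0.1, -0.3], [-0.058, 0.012, -0.243], 0.0]]
```

>>> jog_arm(
  series=[
    [[0,0,0],[-0.012,0.002,-0.049],0.0],
    [[0,0,-0.1],[-0.023,0.004,-0.097],0.0],
    [[0,0,-0.1],[-0.035,0.007,-0.146],0.0],
    [[0,0,-0.2],[-0.046,0.009,-0.195],0.0],
    [[0,0,-0.2],[-0.046,0.009,-0.195],0.0],
  ],
)

```text
time_s: 28.02
ee_pos: [661.4, -51.7, 322.5]
ee_rot: [-166.8, 2.6, 66.9]
force: [-0.2, 2.6, 0.7]
gripper_width: 9.4
```

```bash
python3 -c "
from h import *
meas(2); loc()
spin(.237,-.236,72.4,0.2,.05)
"
```

```text
t 28.12 Ft [-0.9 -0.4 -1.1] mean Ft -0.80 Fr 0.73 Fy 1.76 | Maxis -0.25 M -0.05 | phi 0.2372 r 72.2 y 0.4 w 9.9 J [ -6.  32.  79.   1.  82. -73.]
t28.12 g [17.   0.4 70.2] th -0.235 phi 0.237 r 72.2 F [-1.   1.1  0.5] M [ 0.3  -0.03 -0.13] w 9.9 q [ -5.8  32.5  79.    1.5  81.9 -72.8]
F tool [ 0.9 -1.3 -0.3] M tool [0.04 0.32 0.06]
[[[0.1, -0.2, -0.1], [-0.012, 0.003, -0.049], 0.0], [[0.1, -0.2, -0.1], [-0.023, 0.006, -0.098], 0.0], [[0.0, -0.2, -0.2], [-0.035, 0.008, -0.147], 0.0], [[0.0, -0.2, -0.2], [-0.046, 0.011, -0.195], 0.0], [[0.0, -0.2, -0.3], [-0.058, 0.013, -0.244], 0.0]]
```

>>> jog_arm(
  series=[
    [[0,-0.1,-0.1],[-0.012,0.003,-0.049],0.0],
    [[0,-0.1,-0.1],[-0.023,0.006,-0.098],0.0],
    [[0.0,-0.1,-0.2],[-0.035,0.008,-0.147],0.0],
    [[0.0,-0.1,-0.2],[-0.046,0.011,-0.195],0.0],
    [[0.0,-0.1,-0.3],[-0.058,0.013,-0.244],0.0],
  ],
)

```text
time_s: 28.53
ee_pos: [661.5, -51.5, 322.2]
ee_rot: [-167.8, 5.8, 52.9]
force: [1.1, 1.7, 1.3]
gripper_width: 9.8
```

```bash
python3 -c "
from h import *
meas(2); loc()
spin(.237,-.236,72.4,0.45,.05)
"
```

```text
t 28.63 Ft [ 0.4 -0.3 -0.5] mean Ft -0.13 Fr 1.04 Fy 1.64 | Maxis -0.12 M -0.09 | phi 0.2386 r 72.0 y 0.6 w 10.0 J [ -6.  33.  79.   1.  82. -58.]
t28.63 g [17.   0.6 69.9] th -0.236 phi 0.239 r 72.0 F [-0.3  1.   1. ] M [ 0.42 -0.15 -0.1 ] w 10.0 q [ -5.8  32.5  79.    1.5  81.9 -58.5]
F tool [ 0.7 -0.8 -0.9] M tool [0.05 0.45 0.  ]
[[[-0.1, -0.4, -0.1], [-0.012, 0.003, -0.049], 0.0], [[-0.1, -0.4, -0.1], [-0.024, 0.005, -0.098], 0.0], [[-0.2, -0.4, -0.2], [-0.035, 0.008, -0.147], 0.0], [[-0.2, -0.4, -0.2], [-0.046, 0.01, -0.195], 0.0], [[-0.2, -0.4, -0.3], [-0.058, 0.013, -0.244], 0.0]]
```

>>> jog_arm(
  series=[
    [[0,-0.2,-0.1],[-0.012,0.003,-0.049],0.0],
    [[0,-0.2,-0.1],[-0.024,0.005,-0.098],0.0],
    [[-0.1,-0.2,-0.2],[-0.035,0.008,-0.147],0.0],
    [[-0.1,-0.2,-0.2],[-0.046,0.01,-0.195],0.0],
    [[-0.1,-0.2,-0.3],[-0.058,0.013,-0.244],0.0],
  ],
)

```text
time_s: 29.05
ee_pos: [661.6, -51.4, 321.9]
ee_rot: [-169.6, 8.6, 38.8]
force: [0.8, 2.8, -0.1]
gripper_width: 10.0
```

```bash
python3 -c "
from h import *
meas(2); loc()
spin(.237,-.236,72.4,0.7,.05)
"
```

```text
t 29.15 Ft [ 0.2 -0.2  0.3] mean Ft 0.10 Fr 0.10 Fy 2.83 | Maxis -0.23 M -0.25 | phi 0.2408 r 71.7 y 0.9 w 9.8 J [ -6.  33.  79.   2.  82. -44.]
t29.15 g [17.1  0.9 69.7] th -0.236 phi 0.241 r 71.7 F [0.3 3.  0.2] M [ 0.58 -0.25 -0.09] w 9.8 q [ -5.8  32.5  79.    1.5  81.9 -44.2]
F tool [ 2.5 -1.7 -0.3] M tool [ 0.19  0.61 -0.05]
[[[-0.3, -0.5, -0.0], [-0.013, 0.003, -0.05], 0.0], [[-0.3, -0.5, -0.1], [-0.024, 0.006, -0.099], 0.0], [[-0.3, -0.5, -0.1], [-0.036, 0.008, -0.147], 0.0], [[-0.3, -0.5, -0.2], [-0.047, 0.011, -0.196], 0.0], [[-0.4, -0.5, -0.2], [-0.058, 0.013, -0.245], 0.0]]
```

>>> jog_arm(
  series=[
    [[0,0,0],[-0.013,0.003,-0.05],0.0],
    [[0,0,-0.1],[-0.024,0.006,-0.099],0.0],
    [[0,0,-0.1],[-0.036,0.008,-0.147],0.0],
    [[0,0,-0.2],[-0.047,0.011,-0.196],0.0],
    [[0,0,-0.2],[-0.058,0.013,-0.245],0.0],
  ],
)

```text
time_s: 29.57
ee_pos: [661.9, -51.1, 321.7]
ee_rot: [-172.0, 10.9, 24.4]
force: [0.8, 2.0, -0.7]
gripper_width: 10.2
```

```bash
python3 -c "
from h import *
meas(2); loc()
spin(.24,-.236,72.4,0.95,.05)
"
```

```text
t 29.67 Ft [0.5 0.7 1.5] mean Ft 0.94 Fr 0.07 Fy 2.43 | Maxis -0.09 M -0.32 | phi 0.2443 r 71.5 y 1.1 w 9.9 J [ -6.  33.  79.   2.  82. -30.]
t29.67 g [17.3  1.1 69.4] th -0.235 phi 0.244 r 71.5 F [1.6 3.2 0.1] M [ 0.5  -0.38 -0.11] w 9.9 q [ -5.7  32.6  79.    1.5  81.9 -29.9]
F tool [ 3.1 -1.7 -0.4] M tool [ 0.2   0.61 -0.01]
[[[-0.4, -0.8, -0.1], [-0.013, 0.003, -0.05], 0.0], [[-0.4, -0.7, -0.1], [-0.024, 0.006, -0.099], 0.0], [[-0.4, -0.7, -0.2], [-0.036, 0.008, -0.148], 0.0], [[-0.4, -0.7, -0.2], [-0.047, 0.011, -0.196], 0.0], [[-0.4, -0.7, -0.3], [-0.058, 0.013, -0.245], 0.0]]
```

>>> jog_arm(
  series=[
    [[0,0,0],[-0.013,0.003,-0.05],0.0],
    [[0,0,-0.1],[-0.024,0.006,-0.099],0.0],
    [[0,0,-0.1],[-0.036,0.008,-0.148],0.0],
    [[0,0,-0.2],[-0.047,0.011,-0.196],0.0],
    [[0,0,-0.2],[-0.058,0.013,-0.245],0.0],
  ],
)

```text
time_s: 30.08
ee_pos: [662.1, -51.0, 321.3]
ee_rot: [-175.0, 12.5, 9.9]
force: [0.5, 0.6, -0.6]
gripper_width: 9.6
```

```bash
python3 -c "
from h import *
meas(2); loc()
spin(.24,-.236,72.4,1.2,.03)
"
```

```text
t 30.18 Ft [0.5 0.3 0.4] mean Ft 0.39 Fr -0.23 Fy 1.53 | Maxis -0.30 M -0.40 | phi 0.2477 r 71.3 y 1.3 w 10.0 J [ -6.  33.  79.   2.  82. -16.]
t30.18 g [17.5  1.3 69.1] th -0.235 phi 0.247 r 71.3 F [0.6 1.7 0.8] M [ 0.54 -0.42 -0.13] w 10.0 q [ -5.7  32.6  79.    1.5  81.8 -15.6]
F tool [ 1.  -1.4 -0.9] M tool [0.36 0.59 0.01]
[[[-0.6, -0.9, 0.0], [-0.008, 0.003, -0.031], 0.0], [[-0.6, -0.9, -0.0], [-0.015, 0.004, -0.061], 0.0], [[-0.6, -0.9, -0.1], [-0.022, 0.005, -0.09], 0.0], [[-0.6, -0.9, -0.1], [-0.029, 0.007, -0.119], 0.0], [[-0.6, -0.9, -0.1], [-0.036, 0.008, -0.148], 0.0]]
```

>>> jog_arm(
  series=[
    [[0,0,0],[-0.006,0.001,-0.025],0.0],
    [[0,0,0],[-0.012,0.003,-0.05],0.0],
    [[0,0,-0.1],[-0.018,0.004,-0.075],0.0],
    [[0,0,-0.1],[-0.025,0.006,-0.1],0.0],
    [[0,0,-0.1],[-0.025,0.006,-0.1],0.0],
  ],
)

```text
time_s: 30.6
ee_pos: [662.2, -50.8, 321.2]
ee_rot: [-176.3, 13.0, 4.0]
force: [1.6, 3.9, -0.1]
gripper_width: 9.7
```

```bash
python3 -c "
from h import *
meas(2); loc()
spin(.24,-.236,72.4,1.3,.03)
R=T_tool(telemetry.state())[:3,:3]; print((Ro.from_matrix(tool_R(-.236).T@R)).as_rotvec())
"
```

```text
t 30.70 Ft [0.7 0.  1.4] mean Ft 0.73 Fr -0.40 Fy 3.84 | Maxis -0.28 M -0.46 | phi 0.2494 r 71.2 y 1.3 w 9.9 J [ -6.  33.  79.   1.  82. -10.]
t30.70 g [17.6  1.3 69. ] th -0.235 phi 0.249 r 71.2 F [ 1.2  3.6 -0.9] M [ 0.71 -0.49 -0.13] w 9.9 q [-5.7 32.6 78.9  1.5 81.9 -9.7]
F tool [ 2.3 -3.1  0.5] M tool [ 0.56  0.66 -0.04]
[[[-0.8, -1.1, 0.0], [-0.007, 0.002, -0.03], 0.0], [[-0.8, -1.1, 0.0], [-0.014, 0.004, -0.059], 0.0], [[-0.8, -1.1, -0.0], [-0.021, 0.005, -0.088], 0.0], [[-0.8, -1.1, -0.0], [-0.028, 0.006, -0.117], 0.0], [[-0.8, -1.1, -0.1], [-0.034, 0.008, -0.146], 0.0]]
[-4.58570138e-04  4.76916882e-04  1.29933549e+00]
```

>>> jog_arm(
  series=[
    [[0,0.2,0],[-0.007,0.002,-0.02],0.0],
    [[0,0.2,0],[-0.01,0.003,-0.04],0.0],
    [[0,0.2,0],[-0.014,0.004,-0.059],0.0],
    [[0,0.2,0],[-0.014,0.004,-0.059],0.0],
    [[0,0.2,0],[-0.014,0.004,-0.059],0.0],
  ],
)

```text
time_s: 31.12
ee_pos: [662.3, -50.7, 321.2]
ee_rot: [-177.1, 13.2, 0.5]
force: [2.8, 1.8, -0.8]
gripper_width: 10.7
```

```bash
python3 -c "
from h import *
meas(2); loc()
spin(.24,-.236,72.4,1.3,.03)
R=T_tool(telemetry.state())[:3,:3]; print((Ro.from_matrix(tool_R(-.236).T@R)).as_rotvec())
"
```

```text
t 31.22 Ft [2.5 0.1 1.5] mean Ft 1.38 Fr -0.17 Fy 1.96 | Maxis -0.29 M -0.63 | phi 0.2483 r 71.2 y 1.4 w 10.3 J [-6. 33. 79.  1. 82. -6.]
t31.22 g [17.5  1.4 69. ] th -0.236 phi 0.248 r 71.2 F [ 1.5  1.7 -0.2] M [ 0.62 -0.64  0.53] w 10.3 q [-5.7 32.6 78.9  1.4 81.9 -6.2]
F tool [ 1.8 -1.4 -0.1] M tool [ 0.33  0.73 -0.66]
[[[-0.9, -1.2, 0.0], [0.007, -0.002, 0.029], 0.0], [[-0.9, -1.2, 0.0], [0.0, -0.0, -0.0], 0.0], [[-0.9, -1.2, -0.0], [-0.006, 0.001, -0.03], 0.0], [[-0.9, -1.2, -0.1], [-0.013, 0.003, -0.059], 0.0], [[-0.9, -1.2, -0.1], [-0.02, 0.004, -0.088], 0.0]]
[-3.19295355e-04 -4.40612778e-04  1.35965590e+00]
```

>>> jog_arm(
  series=[
    [[0,0,0],[0.003,0,0.02],0.0],
    [[0,0,0],[0.007,-0.002,0.04],0.4],
    [[0,0,0],[0.007,-0.002,0.04],0.4],
    [[0,0,0],[0.007,-0.002,0.04],0.4],
    [[0,0,0],[0.007,-0.002,0.04],0.4],
  ],
)

```text
time_s: 31.63
ee_pos: [662.0, -51.2, 321.2]
ee_rot: [-176.8, 13.2, 2.9]
force: [-0.3, 0.7, -0.6]
gripper_width: 33.6
```

>>> jog_arm(
  series=[
    [[4,-1,16],[0,0,0],0.4],
    [[8,-2,33],[0,0,0],0.4],
    [[12,-2.5,50],[0,0,0],0.4],
    [[16,-3,68],[0,0,0],0.4],
    [[19,-4,80],[0,0,0],0.4],
  ],
)

```text
time_s: 32.05
ee_pos: [681.1, -55.5, 403.1]
ee_rot: [-176.8, 13.1, 2.8]
force: [1.2, -0.2, 0.4]
gripper_width: 36.4
```

>>> jog_arm(
  series=[
    [[-10,0,20],[0,0,0],0.4],
    [[-20,0,40],[0,0,0],0.4],
    [[-30,0,60],[0,0,0],0.4],
    [[-40,0,80],[0,0,0],0.4],
    [[-40,0,80],[0,0,0],0.4],
  ],
)

```text
time_s: 32.47
ee_pos: [639.6, -55.7, 488.3]
ee_rot: [-176.9, 12.7, 2.7]
force: [1.0, 0.3, 2.0]
gripper_width: 36.7
```

```bash
 python3 -c "
from h import *
loc()
grab('wrist','w8.png'); grab('side','s8.png');grab('top','t8.png')
import cv2
a=cv2.imread('pics/s8.png')[130:280,175:335]; b=cv2.imread('pics/w8.png'); c=cv2.imread('pics/t8.png')[120:280,170:360]
cv2.imwrite('pics/s8c.png',cv2.resize(a,None,fx=4,fy=4,interpolation=cv2.INTER_CUBIC));cv2.imwrite('pics/t8c.png',cv2.resize(c,None,fx=3,fy=3))
"
```

```text
t32.47 g [ -2.3  -8.8 235.8] th -0.228 phi -0.010 r 235.8 F [1.  0.5 2. ] M [-0.04 -0.26 -0.  ] w 36.7 q [ -6.2  25.9  66.5   1.1 100.6  -8.6]
```

View pics/s8c.png

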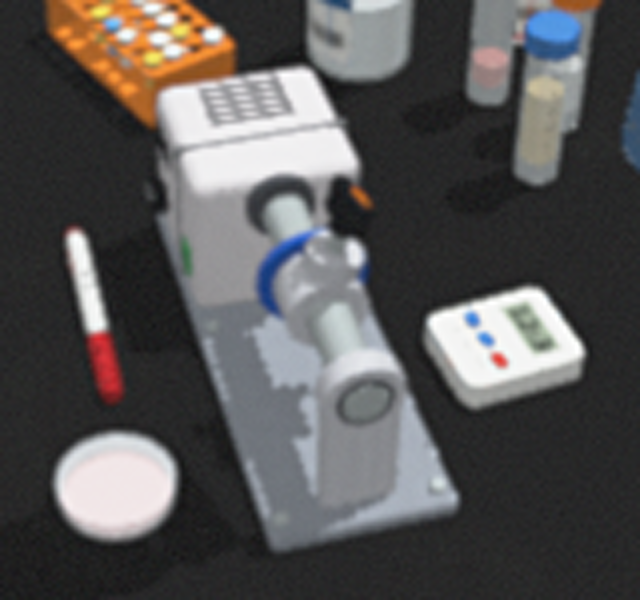

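View pics/w8.png

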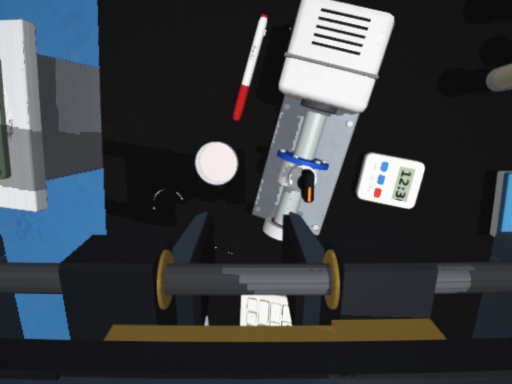

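View pics/t8c.png

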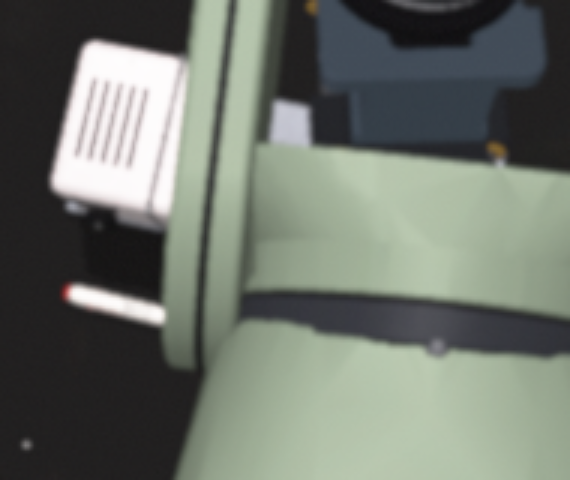

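>>> jog_arm(
  series=[
    [[0,0,0],[0,0,0],0.4],
    [[0,0,0],[0,0,0],0.4],
    [[0,0,0],[0,0,0],0.4],
    [[0,0,0],[0,0,0],0.4],
    [[0,0,0],[0,0,0],0.4],
  ],
)

```text
time_s: 33.03
ee_pos: [641.4, -55.6, 481.7]
ee_rot: [-176.8, 13.2, 2.8]
force: [-0.1, 0.4, 0.4]
gripper_width: 36.6
```

```bash
 python3 -c "
from h import *
print(env.job_done())"
```

```text
the job is handed in; nothing more can be done
None
```

I handed the job in at about 33 s, with the collar on the flat, the thumbscrew tightened to its hard stop and the gripper clear. No verdict was reported.

- **Turning the collar:** I turned it up by the thumbscrew from about -1.04 rad, re-gripping twice on the way. At a collar angle of roughly +0.32 a lasting extra torque of about 0.3 N m built up, which I took as the shoulder. I stopped there, backed off about 0.1 rad into the play, aligned the tool with the screw and re-gripped.
- **Tightening:** The screw turned clockwise with little resistance, well past the 0.1 rad where it would be blocked off the flat. At a tool turn of about 1.30 to 1.36 rad the torque rose sharply to about 0.66 N m, which is the hard stop. I then let go and retreated.
- **Last checks:** The side and wrist pictures show the grip turned by about 75°. By eye the marker, the dish and the timer look unmoved, and the forces on the tool were near zero after letting go. In the final top view the arm hid most of the scene, so it confirmed little.

- **Not measured:** I could not read the shaft's own angle. The torque at the shoulder was close to the point where the gearbox gives way, so the shaft may have slipped slightly. From the last steps I put that at no more than about 0.05 rad, against the 0.08 limit.
- **Disagreements:**
  - I never felt the nose clearly drop onto the flat; only the shoulder and the free turn of the screw showed it.
  - The moment readings drifted with tool tilt and had to be compared with readings taken with the jaws open.
  - The different visual estimates of the collar angle disagreed by about 0.05 rad or more.

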